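# Drive the seized pivot pin out of the sloping sleeve of a dental model holder

### The job

The steel pivot pin has seized in the sloping sleeve of the dental model holder. Take the drift punch from its rest, push it into the open upper mouth of the sleeve (on the far side from the pin's head) and drive the pin right through until it drops into the trough below, touching the pin with nothing but the punch. Then draw the punch out and lay it back level across both notches of its rest, and leave the cast, the bowl and the jar where they stand.

Things in the scene. Friction and masses are not known exactly. Their poses are not given: they have to be found in the camera images.
- sleeve: Grey block (60 wide, 44 high, 50 long) fixed on the holder, round bore 17.5 mm right through. Origin: centre of the open upper mouth, 134 above the table. z: bore axis, OUT of that mouth, away from the robot (holder yaw up to 17 deg) and 35 deg above level; push the punch along -z. y: level, across. -x: upward side, top face 22 from the axis, a screw cap 10 proud of it. Lower mouth at z = -50.
- pin_mid (a point): Half-way point of the seized steel pin lying in the bore: 16 mm diameter, 71 long with the 24 mm ball head on its lower end, nearer the robot. Spring drag near the lower mouth holds it: it slides under about 5 to 15 N, stays where left until past the drag, and leaves downward only. It surely drops once the punch tip is 5 mm past the lower mouth (55 mm into the bore).
- pin_rear (a point): Centre of the pin's plain rear end face, at the start 6 mm inside the sleeve's upper mouth.
- trough (a point): Floor centre (8 mm above the table) of the open steel trough fixed below the sleeve, on the robot's side: inside 145 mm along x, 90 along y, walls 30 high. x: level, the way the upper mouth faces; z up. The holder's plate goes on beyond the sleeve and carries a white dental cast, fixed, up to 44 mm above the table, below the punch's path.
- punch_grip (a point): Centre of the drift punch's handle. Punch 170 mm long, 0.17 kg: black square ridged handle 90 long, 18 x 18; round steel shank 11 in diameter, 75 long; 5 mm steel cap at the other end. x along the punch, tip towards -x; y level, across; z up as it lies. It lies tip towards the robot (yaw up to 23 deg), axis 49 mm above the table. Grip here across y.
- punch_tip (a point): Centre of the flat end of the punch's shank, on its axis, 120 mm from the centre of the handle.
- rest (a point): Where the handle's centre lies at the start, 49 mm above the table: shallow fixed steel tray (230 x 110, lip 14) with two grey notched blocks 8 thick, 39 mm either side of this point (70 free between), that carry the handle. Axes as the punch's there, tip towards -x. Notches: floor 9 below this point, 22 wide there, wider above; the blocks reach 62 above the table.
- cast: Loose horseshoe-shaped stone dental cast with teeth, about 60 x 60 x 32 mm, a bystander; origin at the centre of its underside.
- bowl: Loose blue mixing bowl, 96 mm across and 55 mm high, a bystander; origin at the centre of its underside.
- jar: Loose white jar with a grey cap, 60 mm across and 65 mm high, a bystander; origin at the centre of its underside.
Not all that is in view belongs to the job. There is more than one size of the part that bears punch_grip; the job needs the largest.

How it is judged:
By the outcome, as a careful person would: the job done as asked, in the order asked, and still so for the second after the job is handed in, with the robot touching nothing.
It also fails if it takes over 56 s, if anything falls off the work surface, if the arm or the gripper's body presses on something with over 40 N, if the wrist force passes 120 N, or if a joint passes its speed limit or range.

### The arm

A 6-joint arm with a two-finger parallel gripper is mounted at the origin on the work surface. World frame = base frame: x ahead of the robot, y to its left, z up, the work surface at z = 0. Lengths are in mm, angles in rad, forces in N, time in s.
With the tool pointing down it reaches from about 325 to 925 mm from the base axis. Payload 3.1 kg.
Tool frame: the origin (TCP) lies between the finger pads; the fingertips stand 8 mm ahead of it and the grasp point (between the pads) lies 11 mm behind it; z points along the fingers, y is the direction in which the jaws open and shut (so a half turn about z gives the same grasp; the last joint's range is limited). The gripper opens to 85 mm and grips with 20 to 120 N. Pads are 22 mm wide; open, the fingers measure 114 mm over their backs; the gripper's body (76 mm by 85 mm) begins 54 mm behind the grasp point. The pads swing forward as they close: fully open they stand 13 mm farther back than shut.
Start: joints at [-1.3, 0.217, 1.613, -0, 1.311, -0.112], TCP at [233.471, -579.768, 239.3] pointing down, gripper open.
Joint ranges: [-2.75, 2.75], [-0.78, 2.1], [0.31, 2.55], [-1.13, 4.27], [0.13, 2.63], [-2.58, 2.58]. Speed limits (rad/s): [2.79, 2.79, 3.14, 3.14, 3.14, 3.14].

### API

Orientations are given as a 3x3 rotation matrix whose columns are the frame's x, y, z axes.
In Python, from workcell import ctrl gives the robot as it stands.
- The arm moves only by the shell command python3 -m inch 'ROWS' [OPENING] [FORCE]. ROWS is JSON, a list of rows, each an object with "translation": the shift along the tool's x, y, z as a fraction of full scale, a list of three; "angular": the turn, a rotation vector about the tool's x, y, z as a fraction of full scale, a list of three. In form: [{"translation": [x, y, z], "angular": [wx, wy, wz]}, ...]. A call has 1 to 5 rows; each row is the pose to reach, as a shift and turn from the pose commanded when the call began, along the tool's axes at that moment; what a row does not reach only later rows make up. Full scale, the value 1, is 0.8 m for a shift and 90 degrees for a turn. A row lasts 1/8 s, in which the tool goes at most 62.5 mm and 10.7 degrees, less where a joint would pass 70% of its speed; a pose out of reach is approached as far as the arm can. A call with a number of a shift or a turn outside -1 to 1 is refused whole. A call with a gripper value outside its range is refused whole. OPENING is the closure, from -1 (fully open) to 1 (shut), set as the call begins (- or left out, the last holds). The fingers move at their own pace and stop on an object; FORCE is the grip in N (left out, the last holds). Time passes only in rows, so rows that repeat a pose let the fingers close. It gives the time, the measured TCP pose, the force and the opening at its end, in the units of the state.
- ctrl.state(): the state, without advancing time (a new reading comes with each control period).
- ctrl.grab_frame(name): name is "scene" or "top" or "wrist"; returns a dict with "frame" (420x560x3 uint8, red, green, blue), "mtx" (3x3 intrinsics, pixels), "k1" (the pictures are not rectified: a ray, as slopes to the right and down, at radius r is drawn at 1 + k1 r^2 times it, then the intrinsics apply), "rvec" (rotation vector, rad) and "tvec" (3), from world to camera coordinates, as OpenCV has them. Camera axes: x right, y down, z forward; pixel columns grow to the right and rows downward; lengths in mm; the calibration is good to about 2 mm. A picture is of the moment at which its call begins. There is no depth.
- ctrl.hand_in(): hands the job in, once; it reports no verdict.
The state is a dict: "time_s": time; "q": joint angles; "dq": joint speeds; "joint_torque": joint torques, N m; "eef_pos": TCP position; "orientation": TCP orientation; "wrist_force": force on the tool from outside, world axes, zero at the start; "wrist_torque": the same for the moment, N m; "finger_gap": opening from 0.0 (shut) to 1.0 (fully open).
Only numpy, scipy, OpenCV 4.12 (cv2) and the standard library are available. Lean on these libraries where they do the work, as an engineer would, in place of code of your own. Each camera call takes 0.05 s, during which the arm holds its last target.

## Working session

There is one attempt and no reset: what is moved stays moved. The work goes in short steps, Python scripts to look and compute and a shell command to move; the robot and the scene stay as the last step left them, time stands still between calls to the robot, and variables do not carry over. Pictures are saved under pics/ and viewed, and the job is handed in when it is done.

```bash
ls; mkdir -p pics; python3 - <<'E'
from workcell import ctrl
import cv2
print(ctrl.state())
for n in ["scene","top","wrist"]:
    f=ctrl.grab_frame(n)
    cv2.imwrite(f"pics/{n}0.png",f["frame"][:,:,::-1])
    print(n,f["mtx"].tolist(),f["k1"],f["rvec"],f["tvec"])
E
```

```text
pics
{'time_s': 0.0, 'q': array([-1.30019332e+00,  2.17752040e-01,  1.61494327e+00,  1.26869038e-05,
        1.31132048e+00, -1.12220577e-01]), 'dq': array([ 0.0007693 ,  0.00074176, -0.0001161 ,  0.00057109, -0.00181593,
        0.00116584]), 'joint_torque': array([ 1.25719227e-03, -3.96843588e+01, -3.03850186e+01, -6.79242885e-05,
        9.66804946e-03, -3.92469460e-06]), 'eef_pos': array([ 233.25804627, -578.9706479 ,  237.96480777]), 'orientation': array([[ 9.27614920e-01,  3.73537356e-01, -6.35918636e-04],
       [ 3.73537790e-01, -9.27612016e-01,  2.33823544e-03],
       [ 2.83532515e-04, -2.40652172e-03, -9.99997064e-01]]), 'wrist_force': array([-0.31554952, -0.08437573, -0.21142125]), 'wrist_torque': array([-0.00217954, -0.00808414, -0.01633668]), 'finger_gap': 1.0003983526998508}
scene [[380.33949792253793, 0.0, 279.32470646305575], [0.0, 380.33949792253793, 207.74035955715894], [0.0, 0.0, 1.0]] -0.0686707842783669 [ 1.15712477  2.32213404 -0.98179101] [ 319.43902124 -241.3148816  1284.05017952]
top [[509.8977706192458, 0.0, 278.9658794593279], [0.0, 509.8977706192458, 202.3518472279896], [0.0, 0.0, 1.0]] -0.058313371561512554 [ 2.13435292 -2.10570195  0.20146367] [  12.6642738   570.07364742 1435.91490467]
wrist [[319.8588475550632, 0.0, 278.75489571237875], [0.0, 319.8588475550632, 206.197191863832], [0.0, 0.0, 1.0]] -0.07735604671875695 [-2.38653856  1.61148073  0.24713083] [-624.00176351  -40.10378888  379.71129009]
```

View pics/scene0.png

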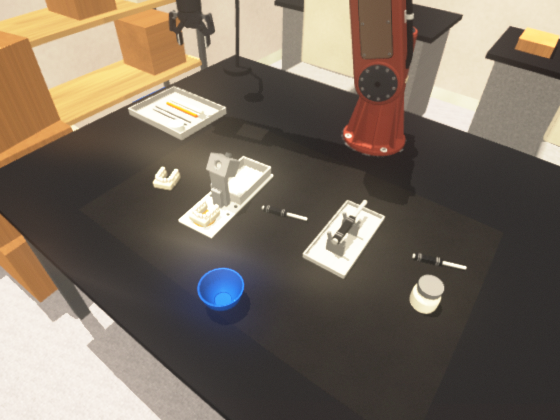

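View pics/top0.png

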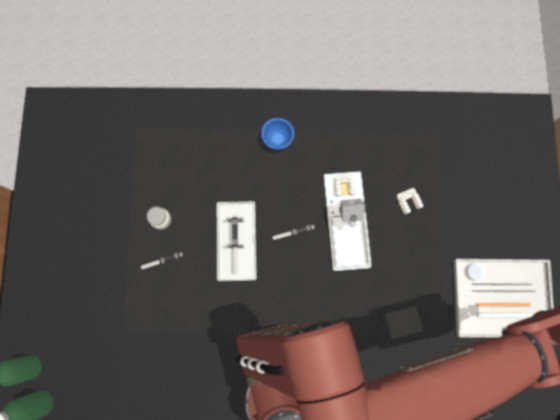

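View pics/wrist0.png

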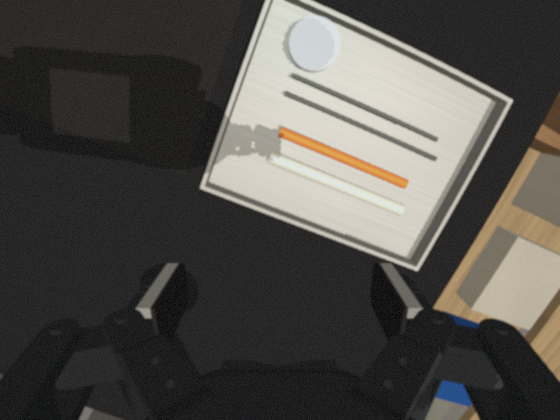

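The scene view shows the holder with its sleeve at about (222,175) and the rest with the large punch at (345,235). In the top view they are at (350,212) and (235,240). Two smaller punches lie at (295,232) and (162,261). The jar is at (158,217), the bowl at (278,134) and the cast at (410,200).

```bash
cat > h.py <<'E'
import numpy as np, cv2
from workcell import ctrl
class Cam:
    def __init__(s,n,f=None):
        f=f or ctrl.grab_frame(n); s.n=n; s.im=f["frame"][:,:,::-1].copy(); s.K=np.array(f["mtx"]); s.d=np.array([f["k1"],0,0,0.]); s.r=np.array(f["rvec"],float); s.t=np.array(f["tvec"],float)
        s.R=cv2.Rodrigues(s.r)[0]; s.c=-s.R.T@s.t
    def proj(s,P): return cv2.projectPoints(np.atleast_2d(np.array(P,float)),s.r,s.t,s.K,s.d)[0][:,0]
    def ray(s,px):
        u=cv2.undistortPoints(np.array(px,float).reshape(-1,1,2),s.K,s.d)[:,0]
        v=np.c_[u,np.ones(len(u))]@s.R; return v/np.linalg.norm(v,axis=1)[:,None]
    def plane(s,px,z):
        v=s.ray(px); return s.c+v*((z-s.c[2])/v[:,2])[:,None]
    def crop(s,x0,y0,w,h,k,fn): cv2.imwrite(fn,cv2.resize(s.im[y0:y0+h,x0:x0+w],None,fx=k,fy=k,interpolation=cv2.INTER_CUBIC))
def tri(c1,p1,c2,p2):
    a,b=c1.ray(p1)[0],c2.ray(p2)[0]
    t=np.linalg.lstsq(np.c_[a,-b],c2.c-c1.c,rcond=None)[0]
    A,B=c1.c+a*t[0],c2.c+b*t[1]; return (A+B)/2,np.linalg.norm(A-B)
E
python3 - <<'E'
from h import *
t=Cam("top");s=Cam("scene")
t.crop(200,190,70,100,8,"pics/t_rest.png"); t.crop(315,165,65,110,7,"pics/t_hold.png")
s.crop(170,140,110,100,7,"pics/s_hold.png"); s.crop(295,190,100,90,8,"pics/s_rest.png")
print(t.c,s.c, t.plane([[235,235],[350,212],[345,187]],49), t.plane([350,212],134))
E
```

```text
[ 286.31537052   15.60496614 1518.14885779] [1075.59201293  388.41047067  708.02411816] [[ 472.77996935  146.6086252    49.        ]
 [ 544.99229282 -187.92049668   49.        ]
 [ 619.78800384 -174.09415236   49.        ]] [[ 530.02611817 -176.14519955  134.        ]]
```

View pics/t_rest.png

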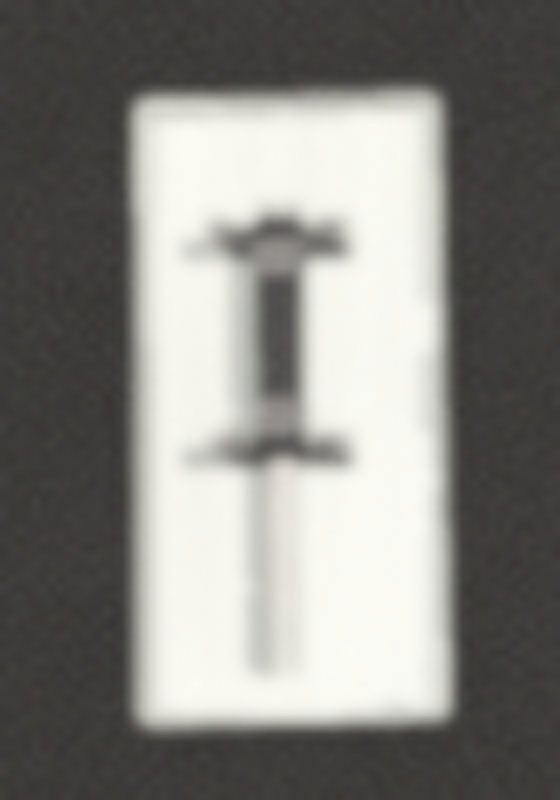

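View pics/t_hold.png

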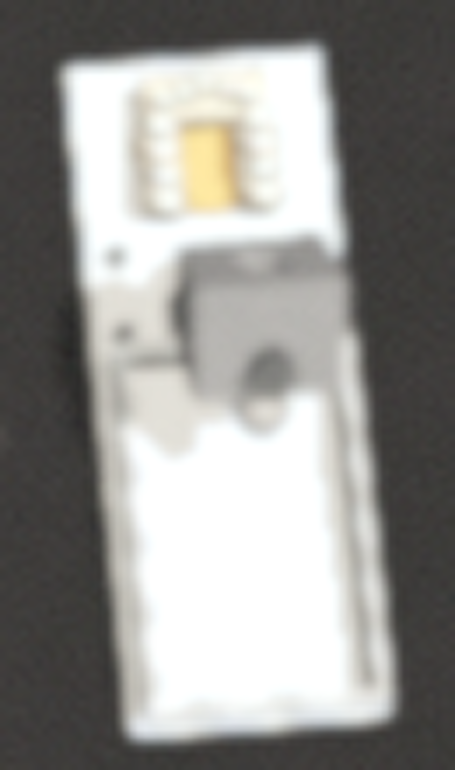

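View pics/s_hold.png

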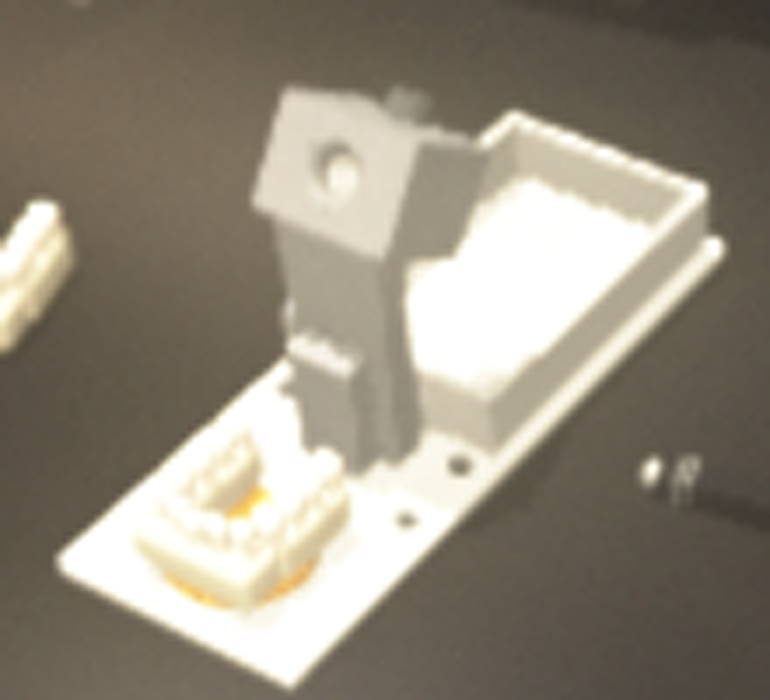

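View pics/s_rest.png

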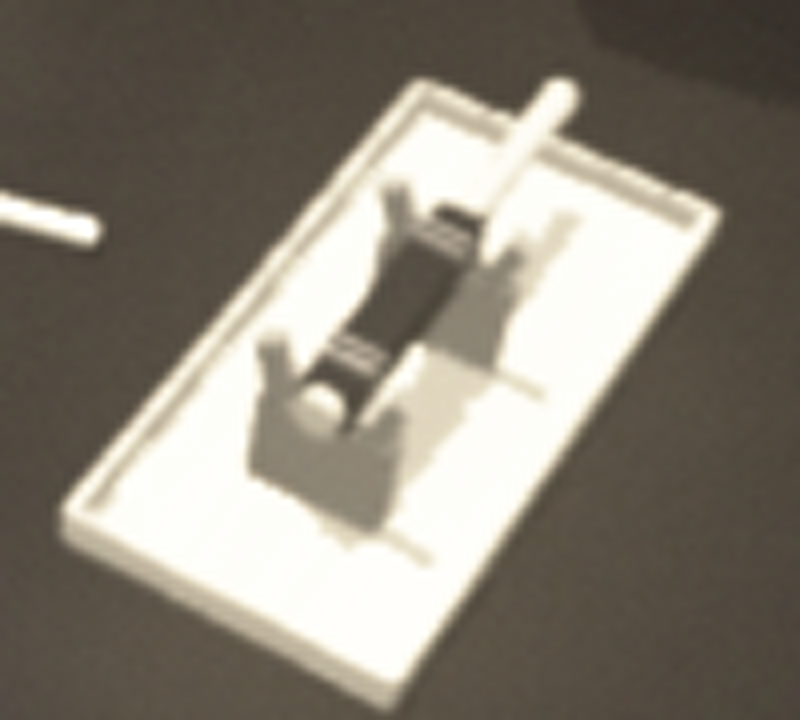

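```bash
cat > m1.py <<'E'
from h import *
t=Cam("top");s=Cam("scene")
def cr(p,x0,y0,k): p=np.atleast_2d(np.array(p,float)); return (p+.5)/k-.5+[x0,y0]
def whites(c,box,z,thr=150):
    x,y,w,h=box; g=c.im[y:y+h,x:x+w].max(2) ; m=(g>thr).astype(np.uint8)
    n=cv2.findContours(m,cv2.RETR_EXTERNAL,cv2.CHAIN_APPROX_NONE)[0]; k=max(n,key=cv2.contourArea)[:,0]+[x,y]
    P=c.plane(k,z)[:,:2].astype(np.float32); return cv2.minAreaRect(P),cv2.boxPoints(cv2.minAreaRect(P))
if __name__=="__main__":
    print("rest top",whites(t,(205,190,65,100),14)); print("hold top",whites(t,(315,160,62,118),8))
    ta=t.plane(cr([[278,210],[280,300],[282,400],[289,672]],200,190,8),49); print("punch top",ta)
    sa=s.plane(cr([[320,405],[455,225],[402,315],[563,95]],295,190,8),49); print("punch scene",sa)
    f=cr([[285,88],[418,132],[385,258],[255,203],[337,170]],170,140,7)
    print("mouth",s.plane(f,134)[4], s.plane(f[:4].mean(0),134))
    # top edge corners z=134+22*cos35=152, bottom 116
    print(s.plane(f[:2],134+22*np.cos(.611)),s.plane(f[2:4],134-22*np.cos(.611)))
    g=cr([[182,245],[318,235],[345,265],[190,280]],315,165,7); print("top block",t.plane(g[:2],152))
    print(tri(t,g[0],s,f[1]),tri(t,g[1],s,f[0]))
E
python3 m1.py
```

```text
rest top (((461.8735656738281, 146.12884521484375), (234.91224670410156, 113.283203125), 2.0425095558166504), array([[342.4733  , 198.54822 ],
       [346.51083 ,  85.336975],
       [581.2738  ,  93.70947 ],
       [577.2363  , 206.92072 ]], dtype=float32))
hold top (((528.172119140625, -183.82839965820312), (295.27606201171875, 116.04802703857422), 5.368264675140381), array([[ 375.7531 , -139.87143],
       [ 386.61017, -255.41046],
       [ 680.5911 , -227.78537],
       [ 669.7341 , -112.24634]], dtype=float32))
punch top [[529.1520907  150.28505774  49.        ]
 [495.99895672 148.56644524  49.        ]
 [459.47471887 146.76236768  49.        ]
 [361.71484928 141.42063184  49.        ]]
punch scene [[525.73362572 151.26420427  49.        ]
 [436.84773712 146.71362236  49.        ]
 [479.99169813 152.50101073  49.        ]
 [363.29616635 145.84384702  49.        ]]
mouth [ 555.47443435 -178.06628166  134.        ] [[ 555.8512445  -178.31662773  134.        ]]
[[ 547.9213919  -208.30974663  152.01964429]
 [ 538.56450717 -152.98440086  152.01964429]] [[ 566.08064411 -147.25792659  115.98035571]
 [ 571.46379384 -205.75044562  115.98035571]]
top block [[ 561.01277336 -148.26579049  152.        ]
 [ 565.72243988 -201.58123593  152.        ]]
(array([ 555.07183691, -142.66973604,  167.32456053]), np.float64(9.230630469604241)) (array([ 561.24370507, -197.28224542,  164.96266411]), np.float64(5.603884807153811))
```

```bash
cat >> h.py <<'E'
def Rt(yaw,tilt=0):
    # tool x along heading yaw(deg) horizontally; tilt: tool z leans outward by tilt deg (punch tip down)
    a,b=np.radians([yaw,tilt]); ez=np.array([0,0,1.]); h=np.array([np.cos(a),np.sin(a),0])
    x=np.cos(b)*h+np.sin(b)*ez; z=np.sin(b)*h-np.cos(b)*ez
    return np.c_[x,np.cross(z,x),z]
def delta(p,R):
    st=ctrl.state(); R0=st["orientation"]; d=R0.T@(np.array(p)-st["eef_pos"])
    w=cv2.Rodrigues(R0.T@R)[0].ravel()
    print("t=%.2f"%st["time_s"],"trans",np.round(d/800,4),"ang",np.round(np.degrees(w)/90,4), "mm",np.round(np.linalg.norm(d),1),"deg",np.round(np.degrees(np.linalg.norm(w)),1),"F",np.round(st["wrist_force"],1),"gap",round(st["finger_gap"],3))
E
python3 - <<'E'
from h import *
w=Cam("wrist"); st=ctrl.state(); R=st["orientation"]
print("cam in tool",R.T@(w.c-st["eef_pos"]), (R.T@w.R.T).round(3), Rt(3).round(3))
delta([380,-180,330],Rt(3,25)); delta([481.5,148,150],Rt(3))
E
```

```text
cam in tool [  75.38418854   -0.50823562 -135.8674081 ] [[ 0.    -0.954 -0.299]
 [ 1.    -0.     0.002]
 [-0.002 -0.299  0.954]] [[ 0.999  0.052  0.   ]
 [ 0.052 -0.999  0.   ]
 [ 0.     0.    -1.   ]]
t=0.40 trans [ 0.3566 -0.395  -0.1135] ang [-0.0461  0.2753  0.207 ] mm 435.3 deg 31.3 F [-0.6 -0.8  0.7] gap 1.003
t=0.40 trans [ 0.6274 -0.7279  0.1117] ang [-2.000e-04  0.000e+00  2.104e-01] mm 774.0 deg 18.9 F [-0.6 -0.8  0.7] gap 1.003
```

```bash
python3 - <<'E'
from h import *
delta([515,-178,255],Rt(5))
E
```

```text
t=0.40 trans [ 0.514  -0.3343 -0.0197] ang [-0.0002  0.      0.1881] mm 490.8 deg 16.9 F [-0.6 -0.8  0.7] gap 1.003
```

```bash
R='{"translation":[0.514,-0.334,-0.02],"angular":[0,0,0.188]}'; python3 -m inch '[{"translation":[0.514,-0.334,-0.02],"angular":[0,0,0.188]},{"translation":[0.514,-0.334,-0.02],"angular":[0,0,0.188]},{"translation":[0.514,-0.334,-0.02],"angular":[0,0,0.188]},{"translation":[0.514,-0.334,-0.02],"angular":[0,0,0.188]},{"translation":[0.514,-0.334,-0.02],"angular":[0,0,0.188]}]' -1 80
python3 - <<'E'
from h import *
delta([515,-178,255],Rt(5))
E
```

```text
time_s: 1.02
eef_pos: [413.8, -322.5, 249.9]
orientation: [[0.996, 0.087, 0.001], [0.087, -0.996, -0.001], [0.001, 0.001, -1.0]]
wrist_force: [0.2, -0.5, 0.6]
finger_gap: 1.004
t=1.02 trans [ 0.1417 -0.1689 -0.0064] ang [ 0.0005 -0.0005 -0.0001] mm 176.4 deg 0.1 F [ 0.2 -0.5  0.6] gap 1.004
```

```bash
python3 -m inch '[{"translation":[0.135,-0.16,-0.006],"angular":[0,0,0]},{"translation":[0.135,-0.16,-0.006],"angular":[0,0,0]},{"translation":[0.135,-0.16,-0.006],"angular":[0,0,0]},{"translation":[0.135,-0.16,-0.006],"angular":[0,0,0]},{"translation":[0.135,-0.16,-0.006],"angular":[0,0,0]}]' 
python3 - <<'E'
from h import *
w=Cam("wrist"); cv2.imwrite("pics/w1.png",w.im)
delta([515,-178,255],Rt(5)); print(w.proj([[555.5,-178,134]]))
t=Cam("top");t.crop(315,165,65,110,5,"pics/t1.png")
E
```

```text
time_s: 1.65
eef_pos: [509.0, -187.4, 254.2]
orientation: [[0.996, 0.088, -0.001], [0.088, -0.996, -0.001], [-0.001, 0.001, -1.0]]
wrist_force: [0.2, -0.8, -0.5]
finger_gap: 1.004
t=1.70 trans [ 0.0089 -0.0116 -0.0011] ang [ 0.0002  0.0004 -0.0004] mm 11.8 deg 0.1 F [-0.5 -0.  -0.3] gap 0.996
[[271.49280897 143.34163807]]
```

View pics/w1.png

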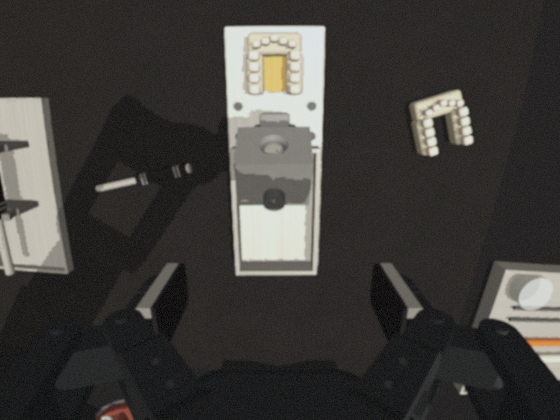

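The wrist picture shows the sleeve with its mouth at about (273,146). The screw cap is at (274,200), and the plate edges run at x≈226 to 325. The mouth was predicted at (271,143), so the two agree.

```bash
python3 - <<'E'
from h import *
w=Cam("wrist"); w.crop(220,20,110,110,6,"pics/w1a.png"); w.crop(225,100,100,80,8,"pics/w1b.png")
print(w.plane([[226,27],[325,27],[234,275],[318,275]],8))
E
```

```text
[[ 663.41793983 -117.7684773     8.        ]
 [ 672.65846031 -225.34662842    8.        ]
 [ 362.1372882  -140.8789123     8.        ]
 [ 371.77909183 -253.86923311    8.        ]]
```

View pics/w1b.png

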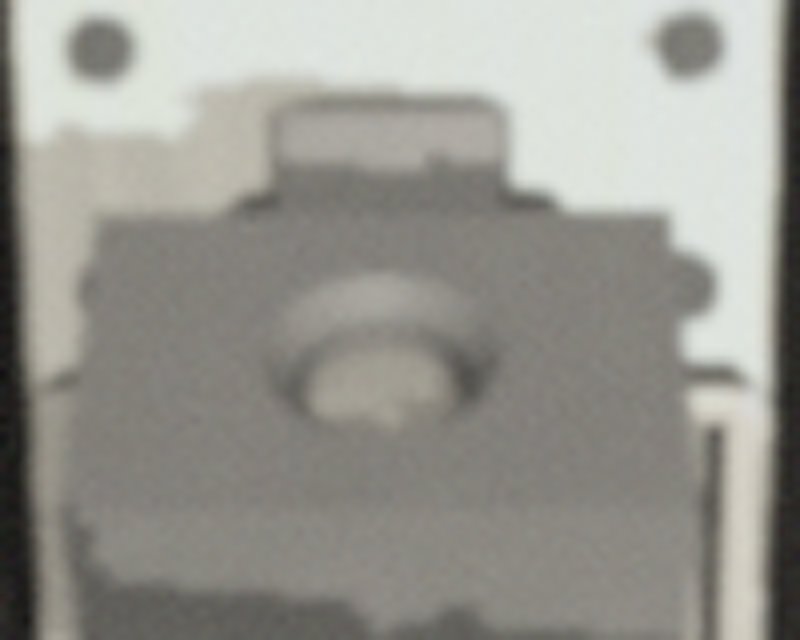

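```bash
python3 - <<'E'
from h import *
w=Cam("wrist");t=Cam("top");s=Cam("scene")
f=(np.array([[95,213],[670,213],[695,508],[70,508],[383,350]])+.5)/8-.5+[225,100]
zz=22*np.cos(np.radians(35))
P=np.r_[w.plane(f[:2],134-zz),w.plane(f[2:4],134+zz),w.plane(f[4:],134)];print(P)
for a,b in((0,1),(3,2)):
    d=P[a]-P[b];print("yaw",np.degrees(np.arctan2(-d[0],d[1])),np.linalg.norm(d))
m=s.ray(((np.array([337,170])+.5)/7-.5+[170,140]).reshape(1,2))
print(tri(w,f[4],s,(np.array([337,170])+.5)/7-.5+[170,140]))
h=(np.array([[100,47],[690,45]])+.5)/8-.5+[225,100]; H=w.plane(h,8);d=H[0]-H[1];print(H,np.degrees(np.arctan2(-d[0],d[1])))
s.crop(200,145,40,40,16,"pics/s1.png")
E
```

```text
[[ 564.95281905 -148.30437358  115.97865503]
 [ 570.05171494 -208.29564443  115.97865503]
 [ 545.11418801 -210.12861202  152.02134497]
 [ 540.1423825  -151.7032373   152.02134497]
 [ 555.24082719 -179.65321602  134.        ]]
yaw 4.858119534644763 60.207568608937784
yaw 4.863962586964393 58.63653520098452
(array([ 554.79872773, -179.39361635,  132.87201256]), np.float64(0.8051716049548087))
[[ 581.06537331 -134.6590253     8.        ]
 [ 588.53232682 -219.05445306    8.        ]] 5.056124648257784
```

View pics/s1.png

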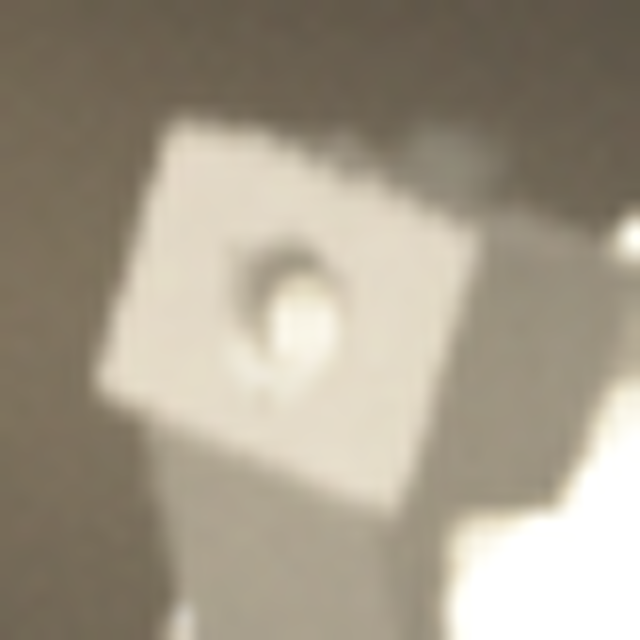

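Wrist and scene rays agree to 0.8 mm. The mouth is at (555, -179.5, 134) with yaw 4.9°, and the face measures 60 wide as stated. Now the punch.

```bash
python3 -m inch '[{"translation":[-0.06,-0.42,0.02],"angular":[0,0,0.02]},{"translation":[-0.06,-0.42,0.02],"angular":[0,0,0.02]},{"translation":[-0.06,-0.42,0.02],"angular":[0,0,0.02]},{"translation":[-0.06,-0.42,0.02],"angular":[0,0,0.02]},{"translation":[-0.06,-0.42,0.02],"angular":[0,0,0.02]}]' 
python3 - <<'E'
from h import *
delta([465,148,170],Rt(3))
E
```

```text
time_s: 2.58
eef_pos: [437.8, 118.1, 239.8]
orientation: [[0.999, 0.054, 0.001], [0.054, -0.999, 0.0], [0.001, -0.0, -1.0]]
wrist_force: [0.8, 0.6, -0.4]
finger_gap: 0.999
t=2.58 trans [ 0.0359 -0.0355  0.0873] ang [-0.0001 -0.0009  0.0014] mm 80.7 deg 0.1 F [ 0.8  0.6 -0.4] gap 0.999
```

```bash
python3 -m inch '[{"translation":[0.035,-0.02,0.086],"angular":[0,0,0]},{"translation":[0.035,-0.02,0.086],"angular":[0,0,0]},{"translation":[0.035,-0.02,0.086],"angular":[0,0,0]},{"translation":[0.035,-0.02,0.086],"angular":[0,0,0]}]' 
python3 - <<'E'
from h import *
w=Cam("wrist"); cv2.imwrite("pics/w2.png",w.im)
delta([465,148,170],Rt(3)); print(w.proj([[481.5,148,49],[361.5,141.5,49]]))
E
```

```text
time_s: 3.08
eef_pos: [466.5, 133.6, 172.5]
orientation: [[0.999, 0.054, 0.002], [0.054, -0.999, 0.0], [0.003, -0.0, -1.0]]
wrist_force: [1.0, -0.1, 0.3]
finger_gap: 0.999
t=3.12 trans [-0.0011 -0.018   0.0034] ang [-0.0001 -0.0021  0.0013] mm 14.7 deg 0.2 F [ 0.9 -0.1  0. ] gap 0.998
[[261.90324692 181.5338797 ]
 [263.9439305  305.56318884]]
```

View pics/w2.png

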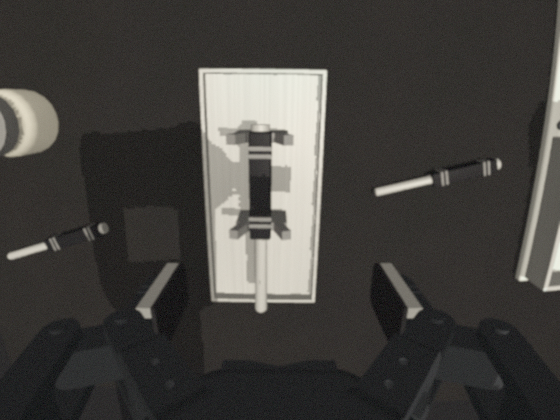

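The wrist picture shows the large punch in the rest: handle from about (260,133) to (260,237), tip at about (261,312). The smaller punches are on either side.

```bash
python3 - <<'E'
from h import *
w=Cam("wrist"); w.crop(215,115,90,110,7,"pics/w2a.png");w.crop(215,215,90,110,7,"pics/w2b.png")
E
```

```text
(no output)
```

View pics/w2a.png

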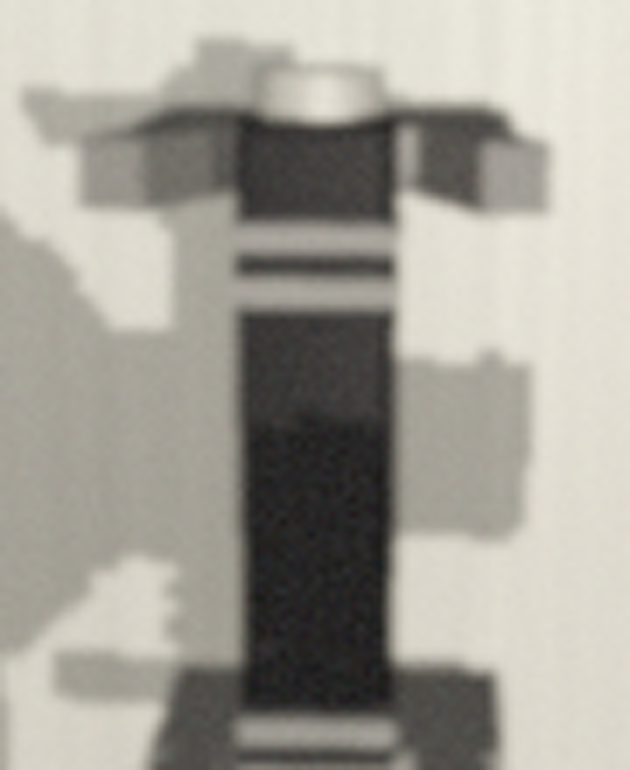

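View pics/w2b.png

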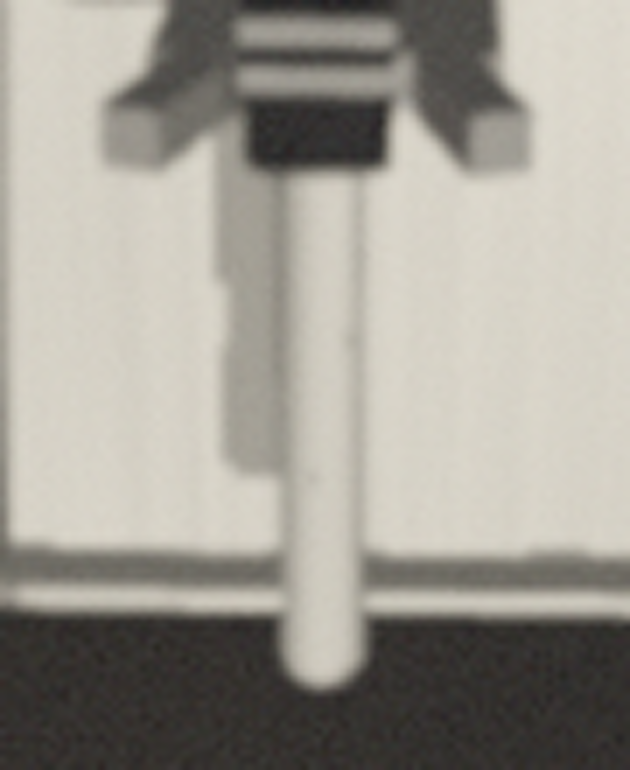

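```bash
python3 - <<'E'
from h import *
w=Cam("wrist")
A=lambda x,y:(np.array([x,y])+.5)/7-.5+[215,115]
B=lambda x,y:(np.array([x,y])+.5)/7-.5+[215,215]
P=w.plane([A(316,120),B(318,165)],58); print(P,P.mean(0),np.linalg.norm(P[0]-P[1]))
S=w.plane([B(325,200),B(323,640)],49);print(S,"tip",w.plane([B(323,688)],44))
n=w.plane([A(112,170),A(512,175),B(133,132),B(498,137)],62); print("blocks",n)
for a,b in((P[0],P[1]),(S[0],S[1]),(P[0],S[1]),(n[0],n[2]),(n[1],n[3])):
    d=a-b;print(np.degrees(np.arctan2(d[1],d[0])))
delta([483,147.5,60],Rt(3))
E
```

```text
[[522.86612708 151.07179455  58.        ]
 [434.56554543 147.50830709  58.        ]] [478.71583626 149.29005082  58.        ] 88.37245704488282
[[426.01001421 146.79776505  49.        ]
 [360.94358612 144.69452602  49.        ]] tip [[349.58600757 144.54704927  44.        ]]
blocks [[516.67570988 172.86322568  62.        ]
 [518.42236562 129.3268109   62.        ]
 [439.28463193 169.47826076  62.        ]
 [441.01965994 126.13623974  62.        ]]
2.310993376021338
1.8514121306528253
2.2554106387912034
2.504431723189534
2.3604191733171005
t=3.23 trans [ 0.0212 -0.0159  0.1408] ang [-0.0001 -0.002   0.0015] mm 114.6 deg 0.2 F [0.4 0.1 0.3] gap 0.998
```

```bash
python3 - <<'E'
from h import *
delta([479,149.4,80],Rt(2.3))
delta([479,149.4,38],Rt(2.3))
E
```

```text
t=3.23 trans [ 0.0164 -0.0186  0.1158] ang [-0.0001 -0.002   0.0093] mm 94.7 deg 0.9 F [0.4 0.1 0.3] gap 0.998
t=3.23 trans [ 0.0162 -0.0186  0.1683] ang [-0.0001 -0.002   0.0093] mm 136.0 deg 0.9 F [0.4 0.1 0.3] gap 0.998
```

```bash
python3 -m inch '[{"translation":[0.0162,-0.0186,0.04],"angular":[0,-0.002,0.009]},{"translation":[0.0162,-0.0186,0.08],"angular":[0,-0.002,0.009]},{"translation":[0.0162,-0.0186,0.11],"angular":[0,-0.002,0.009]},{"translation":[0.0162,-0.0186,0.13],"angular":[0,-0.002,0.009]},{"translation":[0.0162,-0.0186,0.13],"angular":[0,-0.002,0.009]}]' 
python3 - <<'E'
from h import *
delta([479,149.4,38],Rt(2.3))
E
```

```text
time_s: 3.85
eef_pos: [476.8, 149.6, 66.2]
orientation: [[0.999, 0.041, -0.005], [0.041, -0.999, -0.0], [-0.005, 0.0, -1.0]]
wrist_force: [-0.5, 0.7, -0.0]
finger_gap: 0.998
t=3.85 trans [0.0029 0.0004 0.0352] ang [0.0002 0.0032 0.0009] mm 28.3 deg 0.3 F [-0.5  0.7 -0. ] gap 0.998
```

```bash
python3 -m inch '[{"translation":[0.003,0.0004,0.02],"angular":[0,0.003,0.001]},{"translation":[0.003,0.0004,0.035],"angular":[0,0.003,0.001]},{"translation":[0.003,0.0004,0.035],"angular":[0,0.003,0.001]}]' 
python3 - <<'E'
from h import *
delta([479,149.4,38],Rt(2.3))
E
```

```text
time_s: 4.22
eef_pos: [478.6, 149.6, 37.5]
orientation: [[0.999, 0.04, -0.001], [0.04, -0.999, -0.0], [-0.001, 0.0, -1.0]]
wrist_force: [0.1, 0.3, 0.8]
finger_gap: 1.001
t=4.22 trans [ 0.0005  0.0002 -0.0006] ang [0.0002 0.0008 0.0001] mm 0.7 deg 0.1 F [0.1 0.3 0.8] gap 1.001
```

Close on the handle.

```bash
python3 -m inch '[{"translation":[0,0,0],"angular":[0,0,0]},{"translation":[0,0,0],"angular":[0,0,0]},{"translation":[0,0,0],"angular":[0,0,0]},{"translation":[0,0,0],"angular":[0,0,0]},{"translation":[0,0,0],"angular":[0,0,0]}]' 1 100
python3 -m inch '[{"translation":[0,0,0],"angular":[0,0,0]},{"translation":[0,0,0],"angular":[0,0,0]}]'
python3 - <<'E'
from h import *
w=Cam("wrist"); cv2.imwrite("pics/w3.png",w.im); print(ctrl.state()["eef_pos"],ctrl.state()["orientation"].round(4))
E
```

```text
time_s: 4.85
eef_pos: [480.2, 149.9, 39.4]
orientation: [[0.999, 0.04, 0.002], [0.04, -0.999, 0.0], [0.002, -0.0, -1.0]]
wrist_force: [-1.3, 0.4, 3.4]
finger_gap: 0.194
time_s: 5.1
eef_pos: [480.2, 149.8, 39.3]
orientation: [[0.999, 0.04, 0.002], [0.04, -0.999, 0.0], [0.002, -0.0, -1.0]]
wrist_force: [-0.9, -0.5, 5.1]
finger_gap: 0.189
[480.20369765 149.87625655  39.35189117] [[ 9.992e-01  4.040e-02  2.300e-03]
 [ 4.040e-02 -9.992e-01  2.000e-04]
 [ 2.300e-03 -1.000e-04 -1.000e+00]]
```

View pics/w3.png

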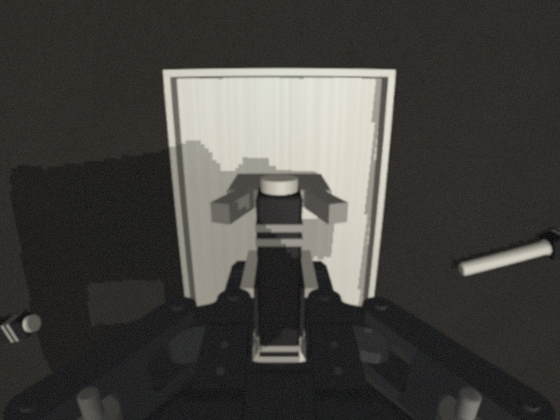

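```bash
python3 -m inch '[{"translation":[0,0,-0.03],"angular":[0,0,0]},{"translation":[0,0,-0.08],"angular":[0,0,0]},{"translation":[0,0,-0.14],"angular":[0,0,0]},{"translation":[0,0,-0.2],"angular":[0,0,0]},{"translation":[0,0,-0.24],"angular":[0,0,0]}]'
python3 -m inch '[{"translation":[0,0,0],"angular":[0,0,0]},{"translation":[0,0,0],"angular":[0,0,0]}]'
python3 - <<'E'
from h import *
w=Cam("wrist"); cv2.imwrite("pics/w4.png",w.im); s=Cam("scene");t=Cam("top");st=ctrl.state();R=st["orientation"];print(st["eef_pos"],R.round(4),st["wrist_force"])
tip=st["eef_pos"]+R@[-121,0,-10];print(s.proj(tip),t.proj(tip))
x,y=s.proj(tip)[0].astype(int); s.crop(x-50,y-30,80,60,9,"pics/s4.png");x,y=t.proj(tip)[0].astype(int); t.crop(x-30,y-60,60,80,9,"pics/t4.png");print(s.proj(tip),x,y)
E
```

```text
time_s: 5.78
eef_pos: [479.8, 149.8, 232.4]
orientation: [[0.999, 0.04, 0.003], [0.04, -0.999, 0.0], [0.003, -0.0, -1.0]]
wrist_force: [0.1, 0.4, -1.1]
finger_gap: 0.192
time_s: 6.02
eef_pos: [478.0, 149.5, 228.3]
orientation: [[0.999, 0.04, -0.002], [0.04, -0.999, -0.001], [-0.002, 0.001, -1.0]]
wrist_force: [-0.1, -0.8, -2.1]
finger_gap: 0.191
[477.81848682 149.43860416 227.9207659 ] [[ 9.992e-01  4.030e-02 -3.400e-03]
 [ 4.030e-02 -9.992e-01 -8.000e-04]
 [-3.400e-03  6.000e-04 -1.000e+00]] [-0.43073512  0.48591228 -2.01444674]
[[379.865856   137.88513145]] [[227.99324769 271.448118  ]]
[[379.865856   137.88513145]] 227 271
```

View pics/s4.png

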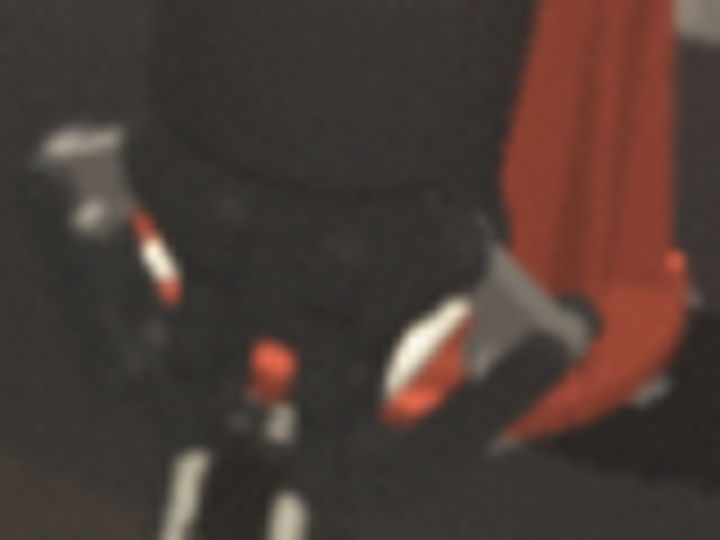

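View pics/t4.png

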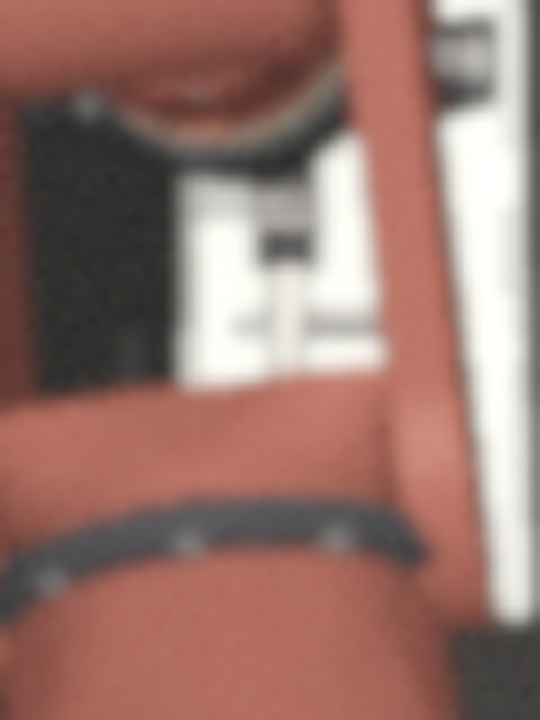

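View pics/w4.png

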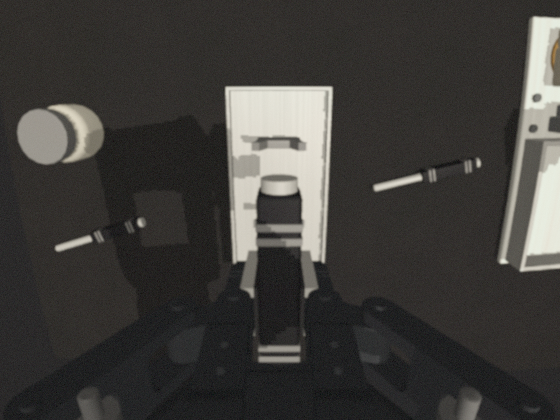

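```bash
cat >> h.py <<'E'
M=np.array([555,-179.5,134.]); YAW=4.95; TIP=np.array([-121.2,0.4,-9.65])
def ins(s,M=M,yaw=YAW,tilt=35,TIP=TIP):
    R=Rt(yaw,tilt); delta(M+s*R[:,0]-R@TIP,R)
E
python3 -c "
from h import *
ins(90)"
```

```text
t=6.17 trans [ 0.3027  0.404  -0.0249] ang [ 0.0093  0.391  -0.0283] mm 404.3 deg 35.3 F [-0.4  0.5 -2. ] gap 0.193
```

```bash
python3 -m inch '[{"translation":[0.06,0.05,-0.025],"angular":[0,0.08,-0.005]},{"translation":[0.12,0.11,-0.025],"angular":[0.002,0.16,-0.01]},{"translation":[0.18,0.17,-0.025],"angular":[0.004,0.24,-0.015]},{"translation":[0.24,0.22,-0.025],"angular":[0.006,0.32,-0.02]},{"translation":[0.3,0.26,-0.025],"angular":[0.0093,0.391,-0.028]}]'
python3 -c "
from h import *
ins(90);ins(60)"
```

```text
time_s: 6.8
eef_pos: [720.1, -45.1, 248.8]
orientation: [[0.813, 0.085, 0.575], [0.069, -0.996, 0.05], [0.577, -0.001, -0.816]]
wrist_force: [-0.2, 1.1, -2.9]
finger_gap: 0.192
t=6.80 trans [0.0016 0.1491 0.0032] ang [-0.0003 -0.003  -0.0009] mm 119.3 deg 0.3 F [-0.2  1.1 -2.9] gap 0.192
t=6.80 trans [-0.0359  0.1492  0.0031] ang [-0.0003 -0.003  -0.0009] mm 122.8 deg 0.3 F [-0.2  1.1 -2.9] gap 0.192
```

```bash
python3 -m inch '[{"translation":[0,0.06,0],"angular":[0,-0.003,0]},{"translation":[0,0.11,0.003],"angular":[0,-0.003,0]},{"translation":[0,0.138,0.003],"angular":[0,-0.003,0]},{"translation":[0,0.138,0.003],"angular":[0,-0.003,0]},{"translation":[0,0.138,0.003],"angular":[0,-0.003,0]}]'
python3 -c "
from h import *
ins(90);ins(40)"
```

```text
time_s: 7.42
eef_pos: [730.3, -152.5, 247.2]
orientation: [[0.818, 0.086, 0.569], [0.07, -0.996, 0.051], [0.571, -0.002, -0.821]]
wrist_force: [0.3, 1.2, -2.0]
finger_gap: 0.19
t=7.42 trans [0.0017 0.0142 0.0011] ang [-0.0013  0.0017 -0.0008] mm 11.5 deg 0.2 F [ 0.3  1.2 -2. ] gap 0.19
t=7.42 trans [-0.0608  0.0143  0.0012] ang [-0.0013  0.0017 -0.0008] mm 50.0 deg 0.2 F [ 0.3  1.2 -2. ] gap 0.19
```

```bash
python3 -m inch '[{"translation":[0,0.0142,0.001],"angular":[-0.001,0.002,-0.001]},{"translation":[-0.03,0.0142,0.001],"angular":[-0.001,0.002,-0.001]},{"translation":[-0.06,0.0142,0.001],"angular":[-0.001,0.002,-0.001]},{"translation":[-0.06,0.0142,0.001],"angular":[-0.001,0.002,-0.001]},{"translation":[-0.06,0.0142,0.001],"angular":[-0.001,0.002,-0.001]}]'
python3 - <<'E'
from h import *
ins(30)
s=Cam("scene");t=Cam("top");w=Cam("wrist")
cv2.imwrite("pics/w5.png",w.im)
s.crop(170,110,120,100,6,"pics/s5.png"); t.crop(310,130,70,110,6,"pics/t5.png")
E
```

```text
time_s: 8.05
eef_pos: [694.4, -168.2, 222.1]
orientation: [[0.813, 0.086, 0.576], [0.072, -0.996, 0.048], [0.578, 0.003, -0.816]]
wrist_force: [-0.4, 0.1, -2.0]
finger_gap: 0.189
t=8.05 trans [-0.0174 -0.0015  0.0019] ang [ 0.0014 -0.0034  0.0009] mm 14.0 deg 0.3 F [-0.4  0.1 -2. ] gap 0.189
```

View pics/s5.png

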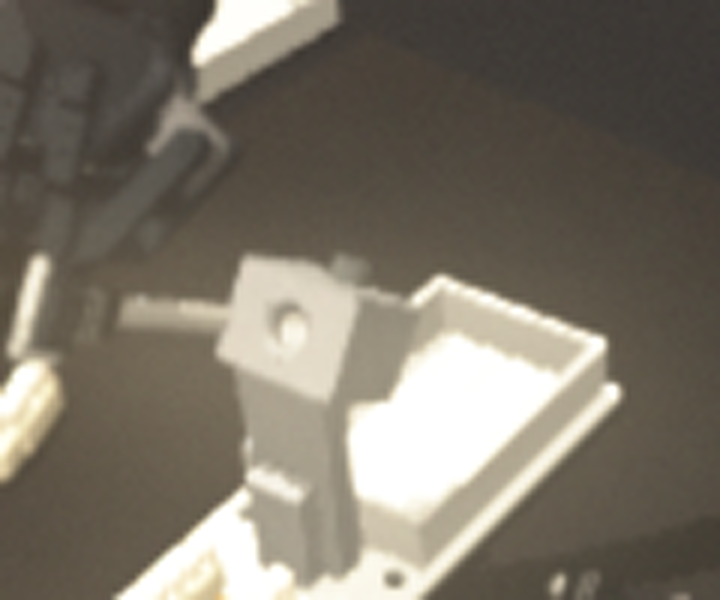

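View pics/t5.png

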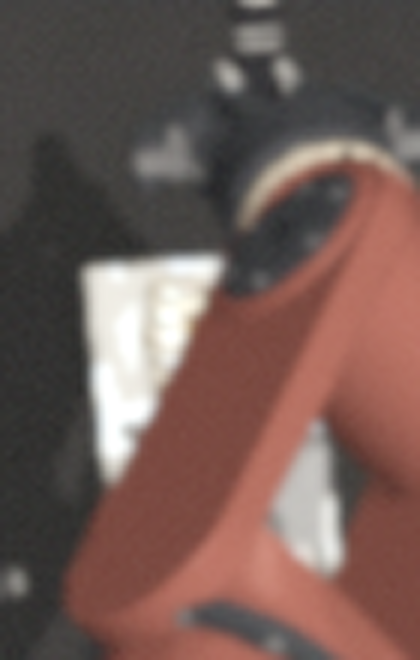

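View pics/w5.png

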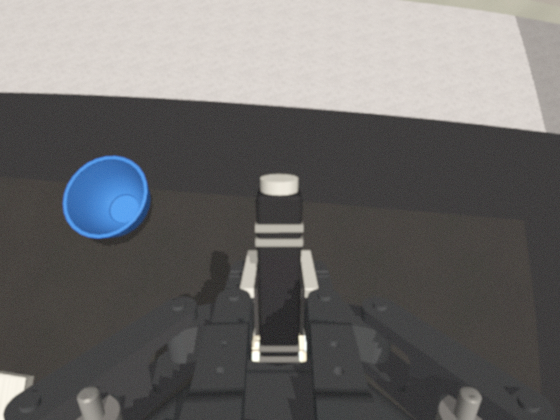

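```bash
python3 - <<'E'
from h import *
s=Cam("scene");st=ctrl.state();R=st["orientation"];p=st["eef_pos"]
P=[p,p+R@TIP,p+R@[-46,0,-9.65],M,M+40*R[:,0]]
print(p,np.round((s.proj(P)-[170,110])*6,1)); print(np.round(P,1))
E
```

```text
[ 694.50250081 -168.30724123  222.26348997] [[  9.2 322.8]
 [219.5 313. ]
 [ 99.8 303.4]
 [284.5 321.3]
 [227.9 316.7]]
[[ 694.5 -168.3  222.3]
 [ 590.5 -177.9  160.1]
 [ 651.6 -172.1  203.6]
 [ 555.  -179.5  134. ]
 [ 587.5 -176.6  157.1]]
```

```bash
python3 - <<'E'
from h import *
s=Cam("scene");s.crop(165,140,75,45,10,"pics/s6.png")
E
```

```text
(no output)
```

View pics/s6.png

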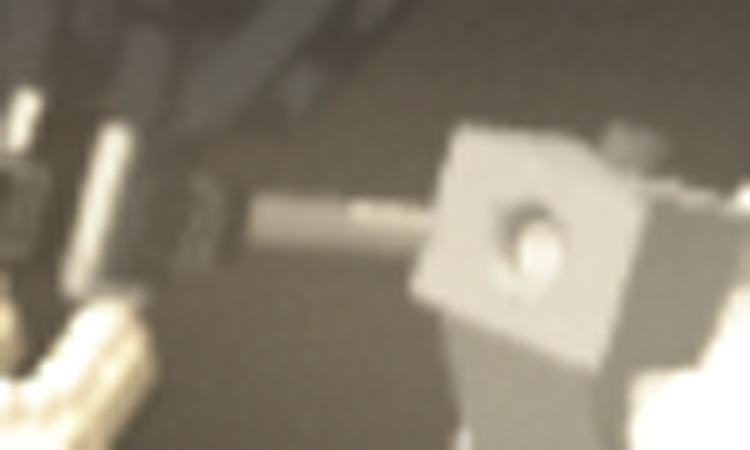

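```bash
python3 - <<'E'
from h import *
s=Cam("scene");st=ctrl.state();R=st["orientation"];p=st["eef_pos"]
tip=p+R@TIP
for d in np.r_[np.eye(3),R[:,:1].T]: print(d.round(2),(s.proj(tip+10*d)-s.proj(tip))/10)
w=Cam("wrist"); Rc=R.T@w.R.T; cc=R.T@(w.c-p)
def pl(px,zt):
    v=w.ray(px)@R; return cc+v*((zt-cc[2])/v[:,2])[:,None]
print(cc); print(pl([[258,193],[301,193],[255,236],[303,236],[254,356],[306,356]],-18.65))
w.crop(230,160,100,80,8,"pics/w6.png");w.crop(230,300,100,80,8,"pics/w6b.png")
E
```

```text
[1. 0. 0.] [[-0.29854925  0.20226093]]
[0. 1. 0.] [[0.30222992 0.15511622]]
[0. 0. 1.] [[-0.04803519 -0.33976456]]
[0.81 0.07 0.58] [[-0.24965559 -0.02028716]]
[ 7.62760509e+01 -1.18964240e-01 -1.36402731e+02]
[[ 44.65669421  -7.79955474 -18.65      ]
 [ 44.67022326   8.5851367  -18.65      ]
 [ 26.96407741  -9.31940062 -18.65      ]
 [ 26.97475021   9.77642068 -18.65      ]
 [-33.10926019 -11.2280259  -18.65      ]
 [-33.12422973  12.79184316 -18.65      ]]
```

View pics/w6.png

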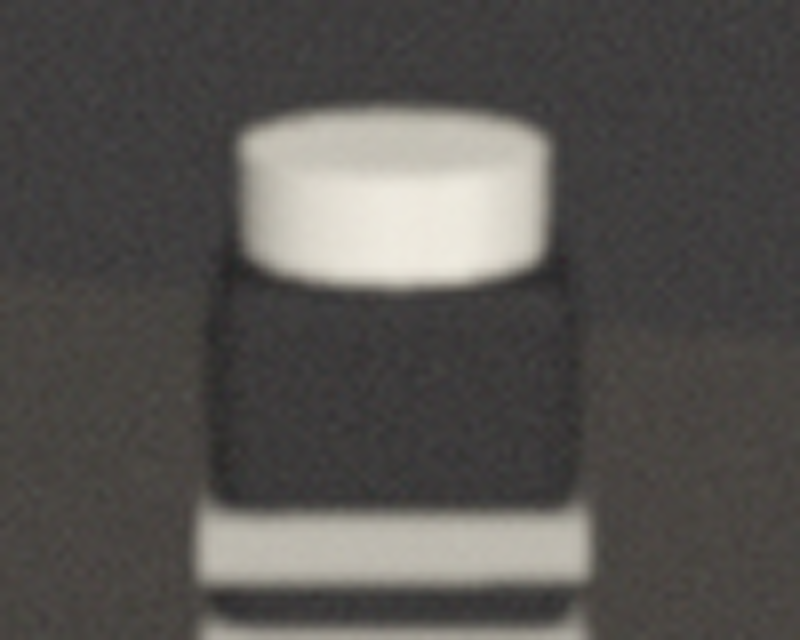

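View pics/w6b.png

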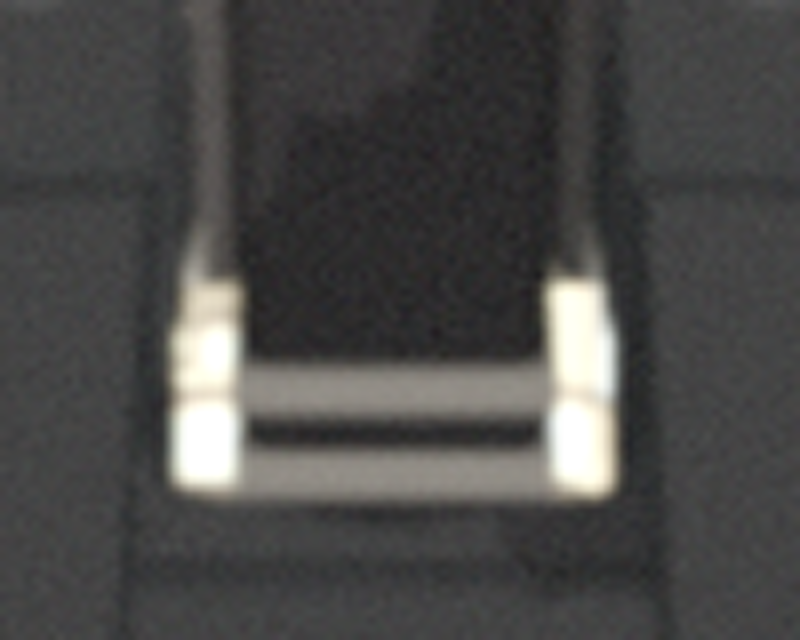

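The scene view shows the shank in line with the mouth (shank end about (435,235), mouth about (528,245) in the crop), and the remaining offset is known. The wrist view shows the handle centred in the grip and unslipped.

```bash
python3 -m inch '[{"translation":[0,0,0],"angular":[0,0,0]}]'; python3 -c "
from h import *
ins(40);ins(15)"
```

```text
time_s: 8.52
eef_pos: [693.5, -168.2, 221.0]
orientation: [[0.814, 0.086, 0.574], [0.072, -0.996, 0.048], [0.577, 0.002, -0.817]]
wrist_force: [-0.7, -0.2, -2.3]
finger_gap: 0.19
t=8.53 trans [-0.0032 -0.0014  0.0015] ang [ 0.0009 -0.0023  0.0007] mm 3.0 deg 0.2 F [-0.7 -0.2 -2.3] gap 0.19
t=8.53 trans [-0.0345 -0.0014  0.0014] ang [ 0.0009 -0.0023  0.0007] mm 27.6 deg 0.2 F [-0.7 -0.2 -2.3] gap 0.19
```

```bash
python3 -m inch '[{"translation":[-0.015,-0.0014,0.0014],"angular":[0.001,-0.002,0.001]},{"translation":[-0.028,-0.0014,0.0014],"angular":[0.001,-0.002,0.001]},{"translation":[-0.034,-0.0014,0.0014],"angular":[0.001,-0.002,0.001]},{"translation":[-0.034,-0.0014,0.0014],"angular":[0.001,-0.002,0.001]},{"translation":[-0.034,-0.0014,0.0014],"angular":[0.001,-0.002,0.001]}]'; python3 - <<'E'
from h import *
ins(15);ins(0)
s=Cam("scene");s.crop(165,140,75,45,10,"pics/s7.png")
E
```

```text
time_s: 9.15
eef_pos: [672.1, -169.2, 204.8]
orientation: [[0.816, 0.086, 0.572], [0.07, -0.996, 0.049], [0.574, -0.0, -0.819]]
wrist_force: [-0.1, 0.7, -1.3]
finger_gap: 0.193
t=9.15 trans [-0.0008 -0.0002  0.0003] ang [ 0.0002 -0.0007 -0.0004] mm 0.7 deg 0.1 F [-0.1  0.7 -1.3] gap 0.193
t=9.15 trans [-0.0196 -0.0002  0.0003] ang [ 0.0002 -0.0007 -0.0004] mm 15.7 deg 0.1 F [-0.1  0.7 -1.3] gap 0.193
```

View pics/s7.png

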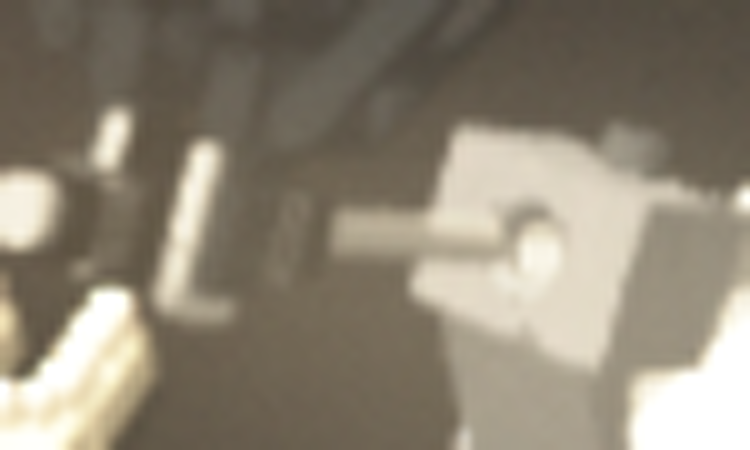

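The scene view shows the tip at about (505,242), entering the mouth at about (527,246) and in line. Now inserting.

```bash
python3 -m inch '[{"translation":[-0.008,-0.0002,0.0003],"angular":[0,-0.001,0]},{"translation":[-0.016,-0.0002,0.0003],"angular":[0,-0.001,0]},{"translation":[-0.024,-0.0002,0.0003],"angular":[0,-0.001,0]},{"translation":[-0.024,-0.0002,0.0003],"angular":[0,-0.001,0]},{"translation":[-0.024,-0.0002,0.0003],"angular":[0,-0.001,0]}]'; python3 - <<'E'
from h import *
ins(-4);ins(-20)
s=Cam("scene");s.crop(165,140,75,45,10,"pics/s8.png")
E
```

```text
time_s: 9.82
eef_pos: [656.2, -170.2, 193.1]
orientation: [[0.817, 0.086, 0.57], [0.07, -0.996, 0.05], [0.572, -0.001, -0.82]]
wrist_force: [0.3, 0.3, -1.9]
finger_gap: 0.192
t=9.82 trans [ 0.0001  0.0002 -0.0003] ang [-0.0001  0.0009 -0.0005] mm 0.3 deg 0.1 F [ 0.3  0.3 -1.9] gap 0.192
t=9.82 trans [-0.0199  0.0002 -0.0003] ang [-0.0001  0.0009 -0.0005] mm 15.9 deg 0.1 F [ 0.3  0.3 -1.9] gap 0.192
```

View pics/s8.png

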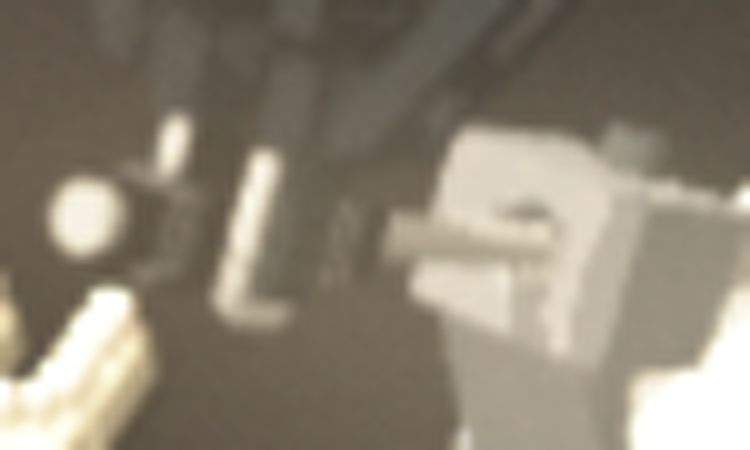

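```bash
python3 -m inch '[{"translation":[-0.004,0,0],"angular":[0,0,0]},{"translation":[-0.008,0,0],"angular":[0,0,0]},{"translation":[-0.01,0,0],"angular":[0,0,0]}]'; python3 - <<'E'
from h import *
ins(-12);st=ctrl.state();print(st["orientation"].T@st["wrist_force"],st["wrist_torque"])
E
```

```text
time_s: 10.25
eef_pos: [653.7, -171.8, 193.6]
orientation: [[0.811, 0.082, 0.579], [0.068, -0.997, 0.046], [0.581, 0.002, -0.814]]
wrist_force: [9.0, 2.4, 2.7]
finger_gap: 0.19
t=10.25 trans [-0.0076 -0.0016  0.002 ] ang [ 0.0024 -0.0059 -0.0014] mm 6.4 deg 0.6 F [9.  2.4 2.7] gap 0.19
[ 8.99928626 -1.69051418  3.11119911] [ 0.41059493 -1.33324701  0.01897006]
```

```bash
python3 -m inch '[{"translation":[-0.004,0,0],"angular":[0,0,0]},{"translation":[-0.007,0,0],"angular":[0,0,0]},{"translation":[-0.007,0,0],"angular":[0,0,0]}]'; python3 - <<'E'
from h import *
ins(-12);st=ctrl.state();print(st["orientation"].T@st["wrist_force"],st["wrist_torque"])
s=Cam("scene");s.crop(165,140,75,45,10,"pics/s9.png")
w=Cam("wrist");cv2.imwrite("pics/w9.png",w.im)
E
```

```text
time_s: 10.62
eef_pos: [649.8, -172.4, 191.3]
orientation: [[0.81, 0.082, 0.58], [0.068, -0.997, 0.046], [0.582, 0.002, -0.813]]
wrist_force: [8.9, 2.3, 2.0]
finger_gap: 0.19
t=10.62 trans [-0.0019 -0.0019  0.0025] ang [ 0.0028 -0.0068 -0.0012] mm 3.0 deg 0.7 F [8.9 2.3 2. ] gap 0.19
[ 8.53997066 -1.59842304  3.59132156] [ 0.47295773 -1.28866573 -0.02940846]
```

View pics/s9.png

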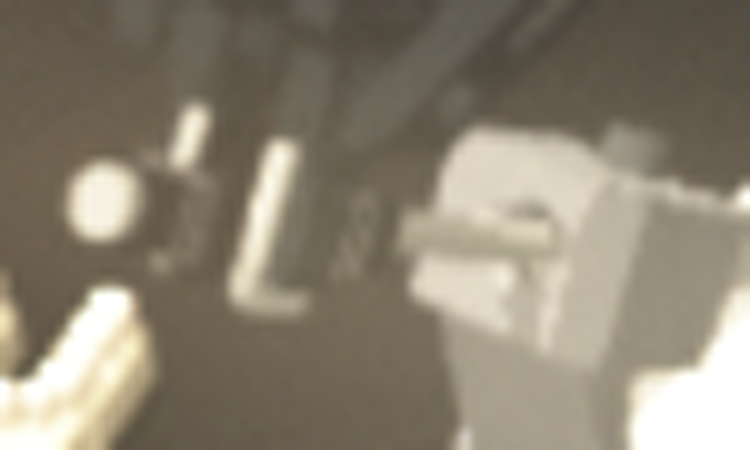

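View pics/w9.png

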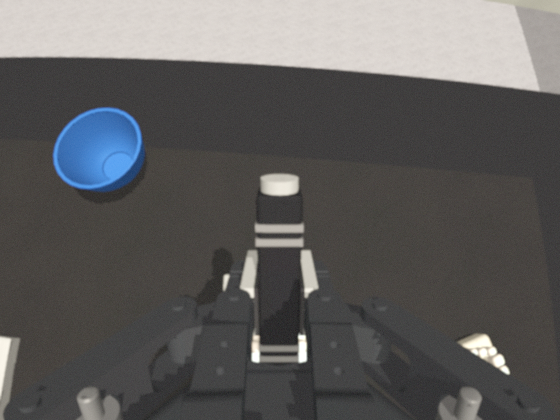

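Force stays at 8.5 N while the tip advances, so the pin is sliding. I'll continue with a small alignment correction.

```bash
python3 -m inch '[{"translation":[-0.005,-0.0015,0.002],"angular":[0.002,-0.006,-0.001]},{"translation":[-0.01,-0.0015,0.002],"angular":[0.002,-0.006,-0.001]},{"translation":[-0.015,-0.0015,0.002],"angular":[0.002,-0.006,-0.001]},{"translation":[-0.02,-0.0015,0.002],"angular":[0.002,-0.006,-0.001]},{"translation":[-0.02,-0.0015,0.002],"angular":[0.002,-0.006,-0.001]}]'; python3 - <<'E'
from h import *
ins(-30);st=ctrl.state();print(st["orientation"].T@st["wrist_force"],st["wrist_torque"])
E
```

```text
time_s: 11.35
eef_pos: [637.4, -172.6, 180.5]
orientation: [[0.816, 0.086, 0.572], [0.071, -0.996, 0.048], [0.574, 0.002, -0.819]]
wrist_force: [8.7, 1.8, 2.8]
finger_gap: 0.191
t=11.35 trans [-0.004  -0.0008  0.0004] ang [ 0.0012 -0.0004  0.0002] mm 3.3 deg 0.1 F [8.7 1.8 2.8] gap 0.191
[ 8.81762241 -1.09112578  2.73142035] [ 0.23634504 -1.17934428 -0.0774099 ]
```

```bash
python3 -m inch '[{"translation":[-0.005,-0.0008,0.0004],"angular":[0.001,0,0]},{"translation":[-0.01,-0.0008,0.0004],"angular":[0.001,0,0]},{"translation":[-0.015,-0.0008,0.0004],"angular":[0.001,0,0]},{"translation":[-0.02,-0.0008,0.0004],"angular":[0.001,0,0]},{"translation":[-0.024,-0.0008,0.0004],"angular":[0.001,0,0]}]'; python3 - <<'E'
from h import *
ins(-58);st=ctrl.state();print(st["orientation"].T@st["wrist_force"],st["wrist_torque"])
E
```

```text
time_s: 11.98
eef_pos: [616.7, -171.4, 163.5]
orientation: [[0.823, 0.091, 0.561], [0.073, -0.996, 0.054], [0.564, -0.004, -0.826]]
wrist_force: [0.8, -0.6, -3.0]
finger_gap: 0.192
t=11.97 trans [-0.0058  0.0029 -0.0023] ang [-0.0035  0.0074  0.0011] mm 5.5 deg 0.7 F [ 0.8 -0.6 -3. ] gap 0.192
[-1.05498807  0.64273358  2.86133381] [-0.03262974  0.45356297 -0.01410251]
```

```bash
python3 -m inch '[{"translation":[-0.003,0.002,-0.0015],"angular":[-0.003,0.006,0.001]},{"translation":[-0.006,0.002,-0.0015],"angular":[-0.003,0.006,0.001]},{"translation":[-0.006,0.002,-0.0015],"angular":[-0.003,0.006,0.001]}]'; python3 - <<'E'
from h import *
ins(-58);st=ctrl.state();print(st["orientation"].T@st["wrist_force"],st["wrist_torque"])
s=Cam("scene");s.crop(165,110,120,90,6,"pics/s10.png")
t=Cam("top");t.crop(300,140,90,140,5,"pics/t10.png")
E
```

```text
time_s: 12.35
eef_pos: [612.1, -173.5, 161.2]
orientation: [[0.818, 0.086, 0.569], [0.069, -0.996, 0.05], [0.572, -0.001, -0.821]]
wrist_force: [0.1, 0.0, -2.4]
finger_gap: 0.193
t=12.35 trans [ 0.0007  0.0008 -0.0012] ang [-0.0004  0.0015 -0.0008] mm 1.3 deg 0.2 F [ 0.1  0.  -2.4] gap 0.193
[-1.28543949 -0.02714359  2.085581  ] [-0.04819292  0.421372    0.05670514]
```

View pics/s10.png

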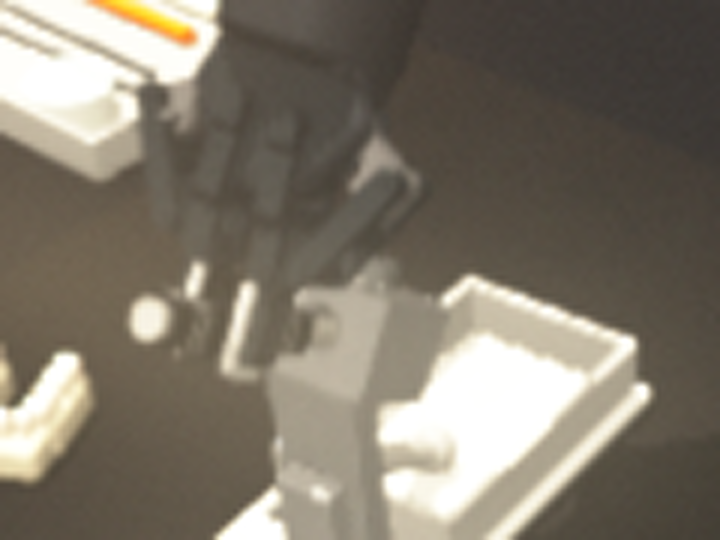

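View pics/t10.png

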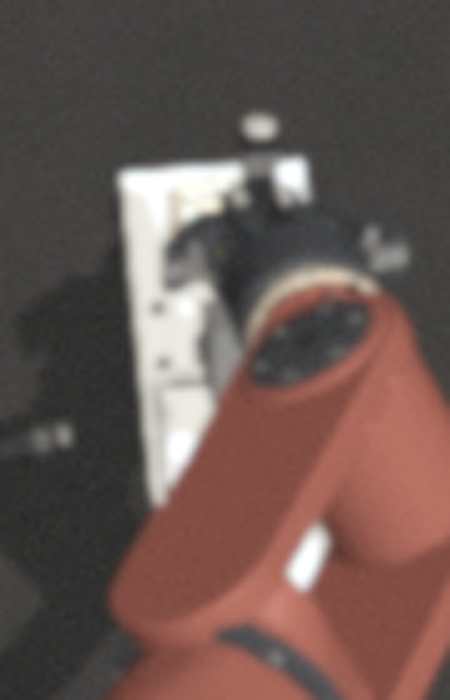

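The scene view shows the pin lying in the trough, with its ball end at about (435,445) in the crop, and the push force has gone. I'll draw the punch out along the axis.

```bash
python3 -m inch '[{"translation":[0.02,0.0008,-0.001],"angular":[0,0.001,0]},{"translation":[0.05,0.0008,-0.001],"angular":[0,0.001,0]},{"translation":[0.08,0.0008,-0.001],"angular":[0,0.001,0]},{"translation":[0.11,0.0008,-0.001],"angular":[0,0.001,0]},{"translation":[0.13,0.0008,-0.001],"angular":[0,0.001,0]}]'; python3 - <<'E'
from h import *
ins(50);
E
```

```text
time_s: 13.08
eef_pos: [699.5, -167.1, 224.5]
orientation: [[0.814, 0.086, 0.574], [0.071, -0.996, 0.049], [0.576, 0.001, -0.818]]
wrist_force: [0.2, 0.2, -1.9]
finger_gap: 0.189
t=13.07 trans [ 0.0006 -0.0007  0.0008] ang [ 0.0005 -0.0018  0.0003] mm 1.0 deg 0.2 F [ 0.2  0.2 -1.9] gap 0.189
```

```bash
python3 -m inch '[{"translation":[0.05,0,0],"angular":[0,0,0]},{"translation":[0.05,-0.06,0],"angular":[0,0,0]},{"translation":[0.04,-0.13,0],"angular":[0,0,0]},{"translation":[0.03,-0.2,0],"angular":[0,-0.1,0]},{"translation":[0,-0.27,0],"angular":[0,-0.2,0]}]'; python3 - <<'E'
from h import *
delta([480,149.9,210],Rt(2.32))
E
```

```text
time_s: 13.7
eef_pos: [679.2, 49.6, 224.1]
orientation: [[0.953, 0.084, 0.291], [0.081, -0.996, 0.024], [0.292, 0.001, -0.956]]
wrist_force: [0.4, 0.8, -3.0]
finger_gap: 0.19
t=13.70 trans [-0.2323 -0.1459 -0.0526] ang [-0.0037 -0.1886  0.0279] mm 223.5 deg 17.2 F [ 0.4  0.8 -3. ] gap 0.19
```

```bash
python3 -m inch '[{"translation":[-0.05,-0.04,-0.012],"angular":[0,-0.05,0.007]},{"translation":[-0.1,-0.08,-0.025],"angular":[-0.001,-0.1,0.014]},{"translation":[-0.16,-0.12,-0.04],"angular":[-0.002,-0.15,0.02]},{"translation":[-0.22,-0.135,-0.05],"angular":[-0.003,-0.18,0.026]},{"translation":[-0.22,-0.135,-0.05],"angular":[-0.003,-0.18,0.026]}]'; python3 -m inch '[{"translation":[0,0,0],"angular":[0,0,0]},{"translation":[0,0,0],"angular":[0,0,0]}]';python3 - <<'E'
from h import *
delta([480.2,149.9,210],Rt(2.32))
s=Cam("scene");t=Cam("top")
t.crop(315,160,65,115,6,"pics/t11.png");s.crop(170,130,110,100,6,"pics/s11.png")
E
```

```text
time_s: 14.32
eef_pos: [487.4, 141.4, 208.1]
orientation: [[0.999, 0.047, 0.011], [0.047, -0.999, 0.003], [0.011, -0.002, -1.0]]
wrist_force: [-0.2, 0.1, -1.4]
finger_gap: 0.191
time_s: 14.58
eef_pos: [491.7, 140.1, 210.0]
orientation: [[0.999, 0.044, 0.016], [0.044, -0.999, 0.003], [0.017, -0.002, -1.0]]
wrist_force: [0.6, 0.0, -1.1]
finger_gap: 0.193
t=14.57 trans [-0.0138 -0.0129 -0.0002] ang [-0.0015 -0.0105  0.0024] mm 15.1 deg 1.0 F [ 0.6  0.  -1.1] gap 0.193
```

View pics/s11.png

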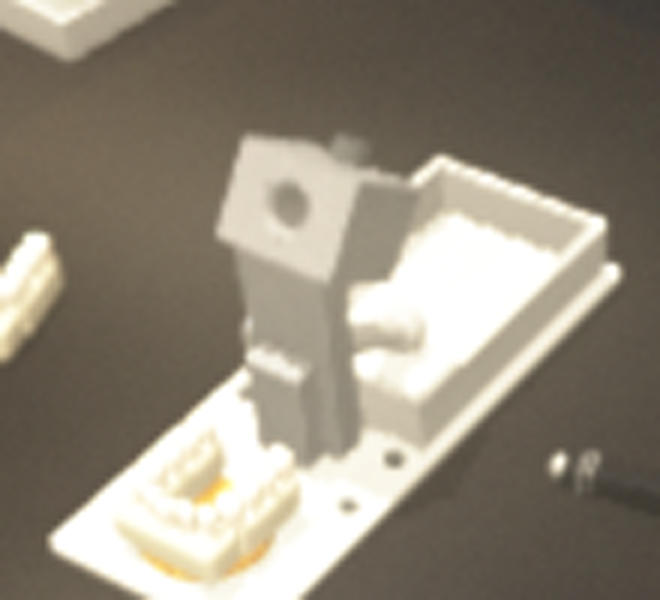

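View pics/t11.png

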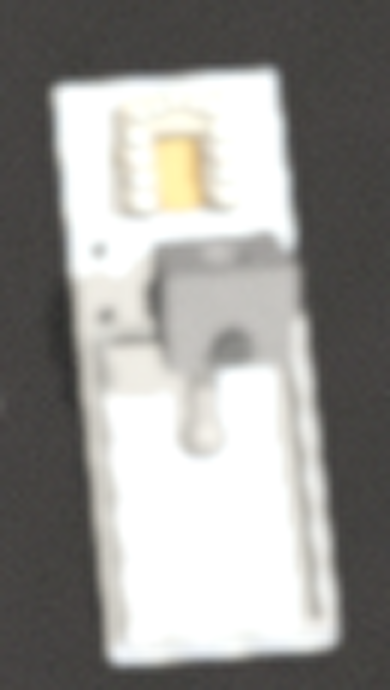

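The bore is empty. The pin lies in the trough, with its ball at about (200,435) in the top crop and (400,330) in the scene crop. Next is placing the punch back.

```bash
python3 -m inch '[{"translation":[-0.007,-0.0065,0.03],"angular":[-0.0015,-0.01,0.002]},{"translation":[-0.0138,-0.0129,0.08],"angular":[-0.0015,-0.01,0.002]},{"translation":[-0.0138,-0.0129,0.13],"angular":[-0.0015,-0.01,0.002]},{"translation":[-0.0138,-0.0129,0.13],"angular":[-0.0015,-0.01,0.002]},{"translation":[-0.0138,-0.0129,0.13],"angular":[-0.0015,-0.01,0.002]}]'; python3 - <<'E'
from h import *
delta([480.2,149.9,60],Rt(2.32))
w=Cam("wrist");cv2.imwrite("pics/w12.png",w.im); w.crop(230,160,100,80,8,"pics/w12a.png")
s=Cam("scene");s.crop(290,165,110,100,7,"pics/s12.png")
E
```

```text
time_s: 15.3
eef_pos: [480.5, 150.5, 105.3]
orientation: [[0.999, 0.042, -0.001], [0.042, -0.999, -0.0], [-0.001, 0.0, -1.0]]
wrist_force: [0.6, -0.3, -0.9]
finger_gap: 0.194
t=15.30 trans [-0.0003  0.0008  0.0566] ang [0.0001 0.0009 0.0008] mm 45.3 deg 0.1 F [ 0.6 -0.3 -0.9] gap 0.194
```

View pics/w12.png

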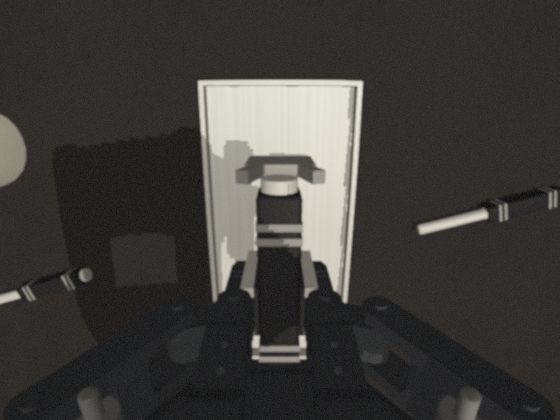

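View pics/w12a.png

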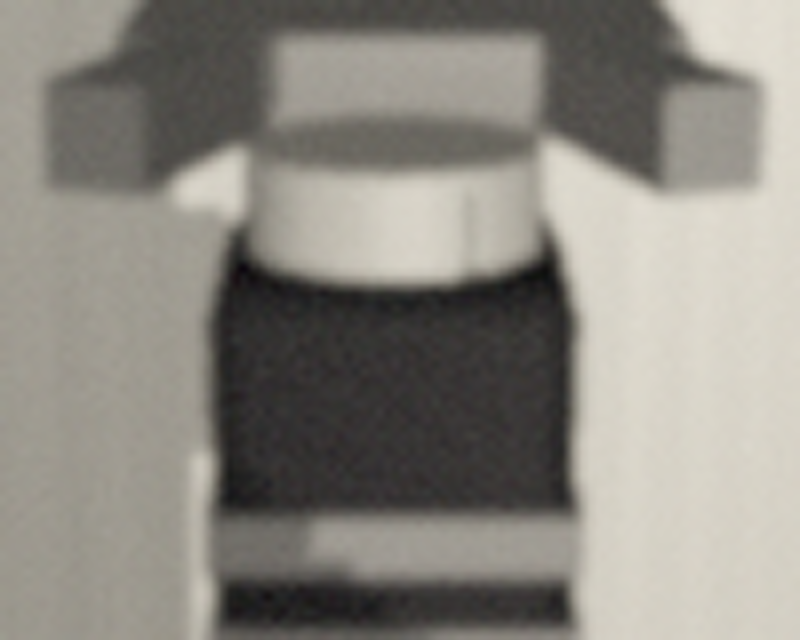

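View pics/s12.png

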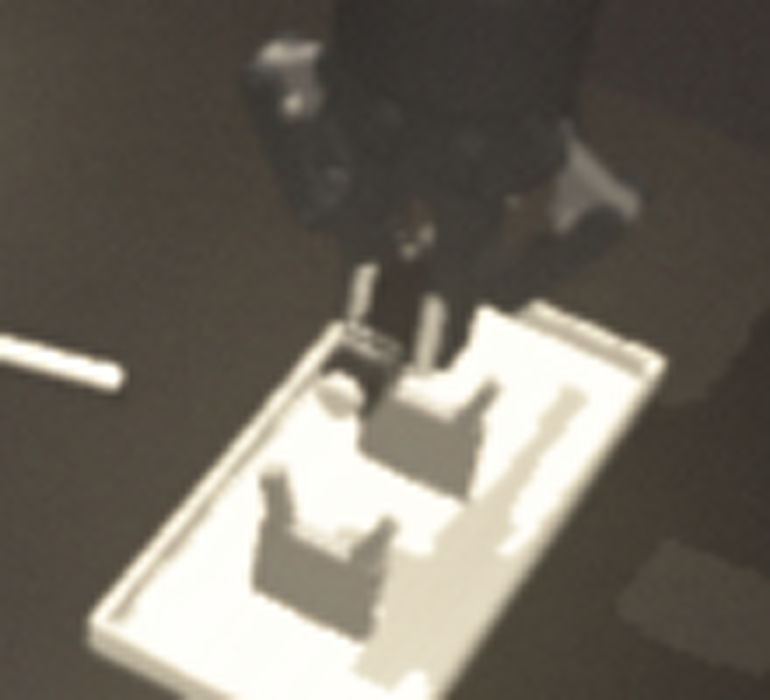

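The wrist view shows the punch seated in the grip exactly as before, and the notches lie about 0.8 mm to the right, which matches the target. Lowering.

```bash
python3 -m inch '[{"translation":[-0.0003,0.0009,0.02],"angular":[0,0.001,0.001]},{"translation":[-0.0003,0.0009,0.04],"angular":[0,0.001,0.001]},{"translation":[-0.0003,0.0009,0.055],"angular":[0,0.001,0.001]},{"translation":[-0.0003,0.0009,0.055],"angular":[0,0.001,0.001]},{"translation":[-0.0003,0.0009,0.055],"angular":[0,0.001,0.001]}]'; python3 - <<'E'
from h import *
delta([480.2,149.8,39.5],Rt(2.32))
E
```

```text
time_s: 16.02
eef_pos: [480.0, 149.7, 60.9]
orientation: [[0.999, 0.04, 0.0], [0.04, -0.999, -0.0], [0.0, 0.0, -1.0]]
wrist_force: [0.7, 0.3, -1.7]
finger_gap: 0.191
t=16.02 trans [ 0.0003 -0.0001  0.0268] ang [ 0.0001 -0.     -0.0001] mm 21.4 deg 0.0 F [ 0.7  0.3 -1.7] gap 0.191
```

```bash
python3 -m inch '[{"translation":[0.0003,0,0.01],"angular":[0,0,0]},{"translation":[0.0003,0,0.018],"angular":[0,0,0]},{"translation":[0.0003,0,0.023],"angular":[0,0,0]},{"translation":[0.0003,0,0.0262],"angular":[0,0,0]},{"translation":[0.0003,0,0.0262],"angular":[0,0,0]}]'; python3 - <<'E'
from h import *
delta([480.2,149.8,39.5],Rt(2.32))
w=Cam("wrist");cv2.imwrite("pics/w13.png",w.im)
s=Cam("scene");s.crop(290,165,110,100,7,"pics/s13.png")
E
```

```text
time_s: 16.65
eef_pos: [479.9, 149.7, 39.8]
orientation: [[0.999, 0.04, -0.0], [0.04, -0.999, -0.0], [-0.0, 0.0, -1.0]]
wrist_force: [-0.7, 0.3, -1.6]
finger_gap: 0.188
t=16.65 trans [ 0.0003 -0.0002  0.0004] ang [ 0.0001  0.0002 -0.0001] mm 0.4 deg 0.0 F [-0.7  0.3 -1.6] gap 0.188
```

View pics/w13.png

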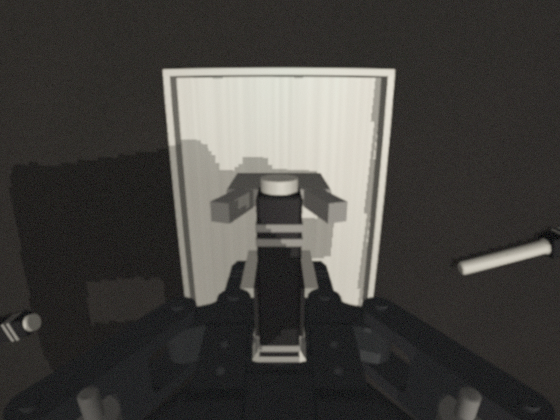

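View pics/s13.png

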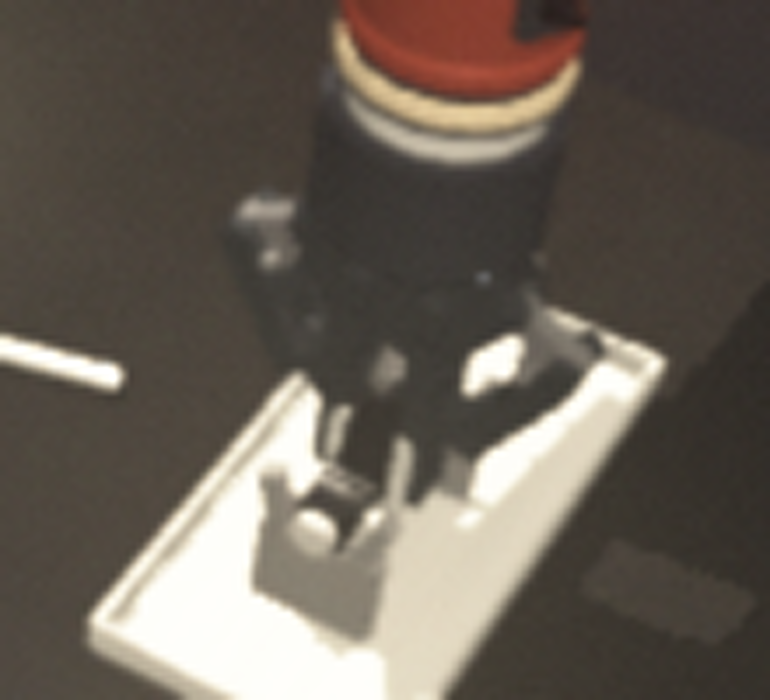

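The picture is the same as at the grasp. I'll ease down another 0.8 mm and release.

```bash
python3 -m inch '[{"translation":[0,0,0.001],"angular":[0,0,0]},{"translation":[0,0,0.001],"angular":[0,0,0]}]'; python3 -m inch '[{"translation":[0,0,0],"angular":[0,0,0]},{"translation":[0,0,0],"angular":[0,0,0]},{"translation":[0,0,0],"angular":[0,0,0]},{"translation":[0,0,0],"angular":[0,0,0]},{"translation":[0,0,0],"angular":[0,0,0]}]' -1; python3 -m inch '[{"translation":[0,0,0],"angular":[0,0,0]},{"translation":[0,0,-0.02],"angular":[0,0,0]},{"translation":[0,0,-0.05],"angular":[0,0,0]},{"translation":[0,0,-0.1],"angular":[0,0,0]},{"translation":[0,0,-0.15],"angular":[0,0,0]}]'; python3 -m inch '[{"translation":[-0.1,-0.05,-0.08],"angular":[0,0,0]},{"translation":[-0.1,-0.05,-0.08],"angular":[0,0,0]},{"translation":[-0.1,-0.05,-0.08],"angular":[0,0,0]}]'
python3 - <<'E'
from h import *
w=Cam("wrist");cv2.imwrite("pics/w14.png",w.im)
s=Cam("scene");cv2.imwrite("pics/s14.png",s.im);s.crop(295,190,100,90,8,"pics/s14a.png")
t=Cam("top");cv2.imwrite("pics/t14.png",t.im)
E
```

```text
time_s: 17.0
eef_pos: [480.2, 149.7, 39.4]
orientation: [[0.999, 0.04, 0.0], [0.04, -0.999, -0.0], [0.0, 0.0, -1.0]]
wrist_force: [-0.4, -0.1, -1.8]
finger_gap: 0.19
time_s: 17.62
eef_pos: [480.1, 149.7, 39.3]
orientation: [[0.999, 0.04, 0.0], [0.04, -0.999, -0.0], [0.0, 0.0, -1.0]]
wrist_force: [-0.8, -0.4, -1.0]
finger_gap: 1.003
time_s: 18.25
eef_pos: [480.0, 149.7, 161.4]
orientation: [[0.999, 0.04, 0.001], [0.04, -0.999, 0.0], [0.001, 0.0, -1.0]]
wrist_force: [0.6, 0.5, 0.4]
finger_gap: 1.003
time_s: 18.62
eef_pos: [398.7, 187.8, 227.0]
orientation: [[0.999, 0.043, 0.007], [0.043, -0.999, 0.002], [0.007, -0.002, -1.0]]
wrist_force: [0.4, -0.5, 1.1]
finger_gap: 1.003
```

View pics/w14.png

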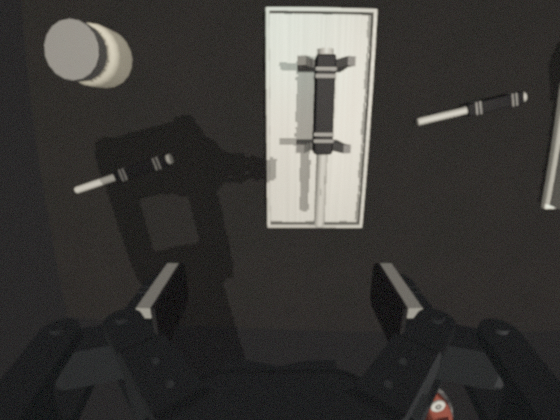

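View pics/s14a.png

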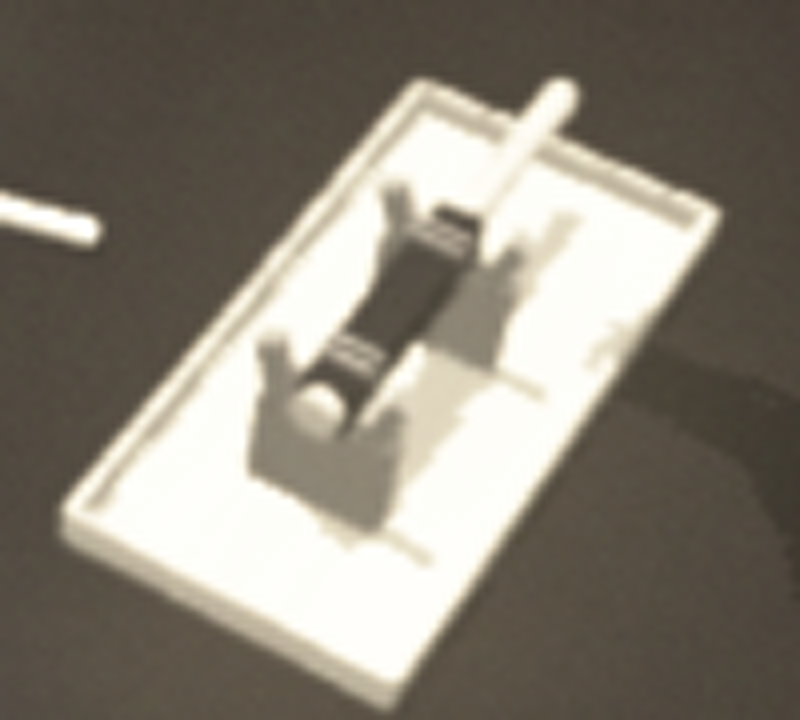

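View pics/s14.png

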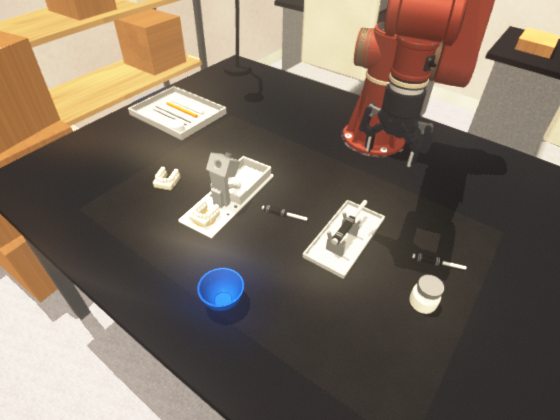

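View pics/t14.png

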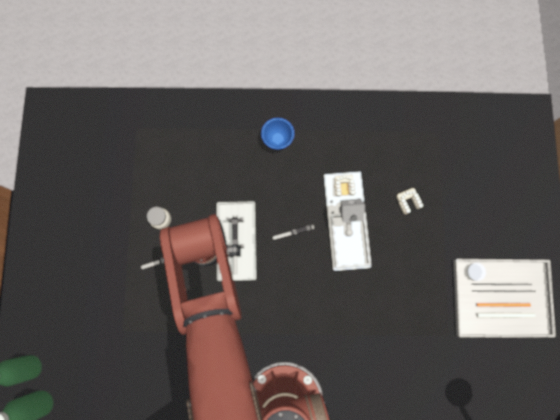

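The punch is back in both notches exactly as in the first picture, and the cast, bowl and jar are unmoved. One check that the pin is on the trough floor, then hand in.

```bash
python3 -m inch '[{"translation":[0,0,0],"angular":[0,0,0]},{"translation":[0,0,0],"angular":[0,0,0]}]'; python3 - <<'E'
from h import *
s=Cam("scene");t=Cam("top")
print("ball",tri(t,[348,232],s,[237,185]),t.plane([[348,232]],20))
for n,c in (("scene",s),("top",t)):
    a=cv2.imread(f"pics/{n}0.png").astype(int); d=np.abs(a-c.im).max(2)
    for nm,b in (dict(bowl=(190,260,60,60),jar=(405,265,45,55),cast=(145,160,40,35),) if n=="scene" else dict(bowl=(255,112,45,45),cast=(390,180,40,40),jar=(142,200,22,30))).items():
        x,y,w,h=b; print(n,nm,(d[y:y+h,x:x+w]>60).sum())
print(ctrl.state()["wrist_force"],ctrl.state()["time_s"])
E
```

```text
time_s: 19.02
eef_pos: [398.5, 185.9, 222.2]
orientation: [[0.999, 0.039, -0.002], [0.039, -0.999, -0.001], [-0.002, 0.001, -1.0]]
wrist_force: [0.3, -0.4, -0.1]
finger_gap: 0.999
ball (array([ 489.18626591, -184.19362593,   17.91064663]), np.float64(3.244623485433952)) [[ 489.85993069 -185.2581055    20.        ]]
scene bowl 0
scene jar 0
scene cast 0
top bowl 0
top cast 0
top jar 0
[ 0.0353657  -0.76741598  0.53493704] 19.125
```

```bash
python3 -c "
from workcell import ctrl
print(ctrl.hand_in())"
```

```text
the job is handed in; nothing more can be done
None
```

I took the largest punch from its rest and pushed it along the sleeve's axis until the tip was about 58 mm into the bore. The pin slid at about 9 N and dropped into the trough. I then drew the punch out, laid it back across both notches, opened the gripper and moved clear. I handed in at about 19 s, well within the 56 s limit.

**Last checks:**
- **Pin:** the bore is empty. The pin's ball head lies in the trough at about (489, -184, 18) mm, which matches resting on the floor. The two camera rays for that point missed each other by 3.2 mm, so it is only that accurate.
- **Punch:** it lies in both notches and looks as it did in the first picture.
- **Cast, bowl and jar:** the pictures of them show no change.

**One disagreement:** while lining up, the scene camera showed the shank about 2 pixels further along its axis than I had computed. I trusted the wrist camera and the arm's own pose. First firm contact came at about the expected 6 mm depth, and the sideways forces during the push stayed below 4 N.

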